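# Open the stop bar and slide the pallets onto the reflow plate

### The arm

A 7-joint arm with a two-finger parallel gripper is mounted at the origin on the work surface. World frame = base frame: x ahead of the robot, y to its left, z up, the work surface at z = 0. Lengths are in m, angles in degrees, forces in N, time in s.
With the tool pointing down it reaches from about 0.425 to 0.875 m from the base axis. Payload 4.7 kg.
Tool frame: the origin (TCP) lies midway between the tips of the shut fingers; the grasp point (between the pads) lies 19 mm behind it; y points along the fingers, x is the direction in which the jaws open and shut, and the axes are right-handed (so a half turn about y gives the same grasp; the last joint's range is limited). The gripper opens to 87 mm and grips with 3 to 60 N. Pads are 19 mm wide; open, the fingers measure 117 mm over their backs; the gripper's body (75 mm by 190 mm) begins 51 mm behind the grasp point.
Start: joints at [-72.302, 18.392, -4.016, 83.108, 1.295, 78.541, -3.26], TCP at [0.189, 0.622, 0.223] pointing down, gripper open.
Joint ranges: [-163.93, 163.93], [-17.29, 119.83], [-79.2, 71.16], [3.27, 140.29], [-89.18, 269.18], [5.43, 117.66], [-154.24, 154.24]. Speed limits (degrees/s): [147.25, 147.25, 180, 180, 180, 180, 180].

### API

Orientations are given as [roll, pitch, yaw] about the fixed x, y, z axes, in that order (R = Rz(yaw) Ry(pitch) Rx(roll)).
In Python, from cell import env gives the robot as it stands.
- The arm moves only by the tool carry_out, never from a script. Its argument "targets" is a list of rows, each a list of 2 entries, a list of its own where there are three numbers: the shift along the tool's x, y, z in mm, then the turn, a rotation vector about the tool's x, y, z in degrees. A call has 1 to 12 rows; each row shifts and turns the commanded pose from where the row before left it, along the tool's axes as they then stand; what a row does not reach is not made up. A row lasts 1/10 s, in which the tool goes at most 50 mm and 8.59 degrees, less where a joint would pass 70% of its speed; a pose out of reach is approached as far as the arm can. A call with a gripper value outside its range is refused whole. "jaw" is the opening, from 0 (shut) to 1 (fully open), set as the call begins (left out, the last holds). The fingers move at their own pace and stop on an object; "squeeze" is the grip in N (left out, the last holds). Time passes only in rows, so rows that do not move let the fingers close. It gives the time, the measured TCP pose, the force and the opening at its end, in the units of the state.
- env.get_obs(): the state, without advancing time (a new reading comes with each control period).
- env.read_camera(name): name is "scene" or "top" or "wrist"; returns the picture (420x560x3 uint8, red, green, blue); there is no depth.
- env.get_calibration(name): a dict with "fx", "fy", "cx", "cy" (pixels), "R" (3x3) and "t" (3): a world point X has camera coordinates R X + t; the wrist camera has in their place "hand_eye" (4x4, takes a point from camera to tool coordinates, whose origin is the TCP and whose axes are the tool frame's). Camera axes: x right, y down, z forward; pixel columns grow to the right and rows downward; lengths in m; the calibration is good to about 2 mm. A picture is of the moment at which its call begins: read the wrist's pose just before it. get_calibration takes no time and is no camera call.
- env.sign_off(): hands the job in, once; it reports no verdict.
Trained networks look in the newest picture that a camera, given by its name, has taken for a name from the list of things; names that differ only in an ending like _2 or _b are one class to them, and where a whole thing is asked for, a point or a joint stands for the part that bears it (a point fixed in the world has none). Each returns a list of dicts, best first, with "p" (0 to 1); they miss things now and then, are a little off and sometimes report something else, mostly with a low value. They report only what shows in the picture. A call takes as long as a camera call. They do not tell look-alikes from the thing itself.
- env.outline_of(camera, label): "mask" (420x560 bool, what is visible of it) and "xy" ([column, row] in pixels, amid what is visible of it).
The state is a dict: "time_s": time; "qpos": joint angles; "joint_velocities": joint speeds; "effort": joint torques, N m; "tool_pos": TCP position; "tool_rot": TCP orientation; "force": force on the tool from outside, world axes, zero at the start; "wrist_torque": the same for the moment, N m; "grip_width": finger opening in m.
Only numpy, scipy, OpenCV 4.12 (cv2) and the standard library are available. Lean on these libraries where they do the work, as an engineer would, in place of code of your own. Each camera call takes 0.05 s, during which the arm holds its last target.

### The job

Load the reflow plate: pull up the sprung index plunger by its T-handle and twist it until it stays up by itself, let go, then draw the stop bar out from under its bracket and park it upright along the middle of the black bench mat. Slide every pallet from the placement table until it lies wholly on the reflow plate, past the bar's place and square, never lifting it off the surface, because its parts only stand in wet paste. Then refit the stop bar, twist the plunger back so that its pin springs home through the bar, and press the start button on the controller; leave the spool, tin and pliers where they are.

Things in the scene. Friction and masses are not known exactly. Their poses are not given: they have to be found in the camera images.
- station: fixed unit: placement table and reflow plate in line, one level surface 60 mm above the bench. Origin on the bench under the middle of the seam; x away from the robot at yaw 0, y along the slide from table to plate. Steel rails 10 mm high on both long sides, inner faces at x -105 and +105 mm, each with a 34 mm notch at y = 0 where the bar lies.
- table (a point): middle of the top face of the bright aluminium placement table, 60 mm above the bench, axes as the station; the table runs 257 mm along y (station y -259 to -2 mm), its end away from the plate open, without rail. Pallets start with centres about 52 mm either side of its middle line (x), in two rows about 60 and 164 mm before the seam (station y), yaw within about 6 degrees.
- plate (a point): centre of the top face of the dark reflow plate, 60 mm above the bench, axes as the station; the plate measures 210 (x, between the rails) x 213 mm (y, station y 2 to 215 mm), flush with the table at the seam; an 8 mm high lip closes its far end at station y = 215 mm
- plunger_lift (a joint): height the index plunger (in a bracket at station x 118 to 162, y -27 to 27, top 84 mm up) is pulled up, m: 0 = home, pin through the bar's hole; 0.018 = hard stop. Sprung: about 4 N at 0, 10 N at the top. The bar is free above 0.009. A cross pin runs in a slotted sleeve: lift above 0.012 before turning; turned and let go it rests on the sleeve at about 0.012.
- plunger_twist (a joint): turn of the T-handle about the vertical, rad, positive anticlockwise seen from above, -1.6 to 1.6; 0 = cross pin in line with its slot (it springs back home), 0.6 or more either way = resting on the sleeve, latched. Cannot turn while the pin is home.
- t_handle (a point): middle of the plunger's black T-handle, a bar 56 (its y) x 14 (its x) x 20 mm high, turning and rising with the plunger; at home the T lies along the station's y, its middle 122 mm above the bench, at station x = 135 mm. A sleeve 20 mm across stands under it up to 106 mm above the bench: keep fingertips above that.
- stop_bar: loose aluminium bar with bow handle, 260 g: 26 wide (y) x 12 high (z), x -130 to 152 mm, along the station's x in the rail notches at the seam; at home its origin (mid-underside) is 60 mm above the station's. Hole (16 x 14 mm) at x = 135 takes the 7 mm pin; this end lies under the bracket (33 mm wide, 16 high inside, back stop 3.5 mm past home): draw it 45 mm towards -x, then lift.
- bar_handle (a point): middle of the stop bar's bow handle, a round steel bar 12 mm thick and 72 mm long running along the bar's x; its axis 42 mm above the bar's underside, open below down to the bar
- mat: fixed black rubber bench mat 300 (x) x 90 (y) x 4 mm on the bench, on one or other side of the station (it may change places with the controller); origin at the centre of its underside
- controller: fixed white controller box of the reflow plate, 90 x 110 x 55 mm high, on the other side of the station from the mat; origin at the centre of its underside
- start (a joint): travel of the start button, m: 0 = out, 0.006 = fully pressed (5 N); springs back
- start_top (a point): centre of the top face of the round grey start button (30 mm across) on top of the controller, pressed downwards
- pallet1: solder pallet with one populated circuit board: flat grey plate 80 (its x) x 60 (its y) x 10 mm high, green board on top, small components up to 17 mm above the underside, about 100 g; origin at the centre of the underside. May be absent (None): 2 to 4 pallets are there, all alike.
- pallet2: solder pallet with one populated circuit board: flat grey plate 80 (its x) x 60 (its y) x 10 mm high, green board on top, small components up to 17 mm above the underside, about 100 g; origin at the centre of the underside. May be absent (None): 2 to 4 pallets are there, all alike.
- pallet3: solder pallet with one populated circuit board: flat grey plate 80 (its x) x 60 (its y) x 10 mm high, green board on top, small components up to 17 mm above the underside, about 100 g; origin at the centre of the underside. May be absent (None): 2 to 4 pallets are there, all alike.
- pallet4: solder pallet with one populated circuit board: flat grey plate 80 (its x) x 60 (its y) x 10 mm high, green board on top, small components up to 17 mm above the underside, about 100 g; origin at the centre of the underside. May be absent (None): 2 to 4 pallets are there, all alike.
- spool: bystander: spool of solder, 64 mm across, 50 mm high, standing beyond the station; origin under its centre
- wool_tin: bystander: round steel tip-cleaner tin with copper wool, 84 mm across, 47 mm high, beyond the station; origin under its centre
- pliers: bystander: red-handled pliers lying on the bench, 160 mm long, 15 mm high, beyond the station; origin in the middle of their length
Not all that is in view belongs to the job. What is shaped like the pallet4 but orange, pink or purple is not meant.

How it is judged:
By the outcome, as a careful person would: the job done as asked, in the order asked, and still so for the second after the job is handed in, with the robot touching nothing.
Of pallet1, pallet2, pallet3, pallet4 only 2 to 4 are there at a start; the rules pass over those that are not, and their reading is None.
At some moment in a run one of pallet1, pallet2, pallet3, pallet4 may be knocked a few centimetres aside while the robot is not near it.
Once in a run the grip may slacken for a moment while it holds something.
It also fails if it takes over 210 s, if anything falls off the work surface, if the arm or the gripper's body presses on something with over 40 N, if the wrist force passes 120 N, or if a joint passes its speed limit or range.

## Working session

There is one attempt and no reset: what is moved stays moved. The work goes in short steps, Python scripts to look and compute and a tool call to move; the robot and the scene stay as the last step left them, time stands still between calls to the robot, and variables do not carry over. Pictures are saved under pics/ and viewed, and the job is handed in when it is done.

Besides the shell and the picture viewer there is one more tool, called after "Call:" by a JSON object that holds its "method" and its "body", one argument or row to a line. carry_out: Moves the arm, as the interface text tells. Its arguments: {"type":"object","properties":{"targets":{"type":"array","items":{"type":"array"}},"jaw":{"type":"number"},"squeeze":{"type":"number"}},"required":["targets"]}

```bash
ls; mkdir -p pics
python3 - <<'E'
from cell import env
import cv2
print(env.get_obs())
for n in ["scene","top","wrist"]:
    im=env.read_camera(n); cv2.imwrite(f"pics/a_{n}.png",im[:,:,::-1])
    print(n,env.get_calibration(n))
E
```

```text
pics
{'time_s': 0.0, 'qpos': array([-72.30104378,  18.43896649,  -4.01549003,  83.17192535,
         1.29709624,  78.53974418,  -3.26122363]), 'joint_velocities': array([-0.01747107, -0.02069511, -0.01847558,  0.01874063,  0.02245967,
       -0.03642282, -0.03232226]), 'effort': array([-4.44802390e-04, -4.91278338e+01, -4.04314790e-01, -3.12533605e+01,
       -6.39710831e-02,  4.37267090e-02,  1.83898655e-04]), 'tool_pos': array([0.18876879, 0.62143965, 0.22148864]), 'tool_rot': array([-90.00761526,   0.10528221,  73.1098759 ]), 'force': array([-0.13484383,  0.5247872 ,  0.17028121]), 'wrist_torque': array([-0.02251031, -0.05009574,  0.02827239]), 'grip_width': 0.0869667140156854}
scene {'fx': 438.0197841438936, 'fy': 438.0197841438936, 'cx': 286.43988919903893, 'cy': 213.16828422635277, 'R': array([[ 0.68665254,  0.72686259,  0.01338125],
       [ 0.59986609, -0.55609119, -0.5752593 ],
       [-0.41069327,  0.40303022, -0.81786165]]), 't': array([-0.38834797, -0.29619545,  1.28588424])}
top {'fx': 397.8167765254542, 'fy': 397.8167765254542, 'cx': 280.088278280656, 'cy': 205.15597397655188, 'R': array([[ 0.01689087, -0.99973049,  0.01592643],
       [-0.99531325, -0.01832887, -0.09495043],
       [ 0.09521675, -0.01424799, -0.99535459]]), 't': array([-0.00878258,  0.55545923,  1.07510246])}
wrist {'fx': 345.06805923202313, 'fy': 345.06805923202313, 'cx': 281.9529301561275, 'cy': 209.42264557505158, 'hand_eye': array([[ 9.99999810e-01,  3.84835287e-04, -4.82369695e-04,
        -9.61748497e-05],
       [ 5.69987480e-04, -2.76567089e-01,  9.60994443e-01,
        -1.63274455e-01],
       [ 2.36416990e-04, -9.60994535e-01, -2.76567256e-01,
         7.63690955e-02],
       [ 0.00000000e+00,  0.00000000e+00,  0.00000000e+00,
         1.00000000e+00]])}
```

View pics/a_scene.png

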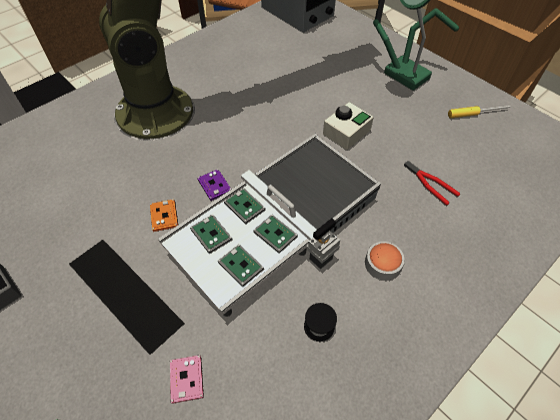

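View pics/a_top.png

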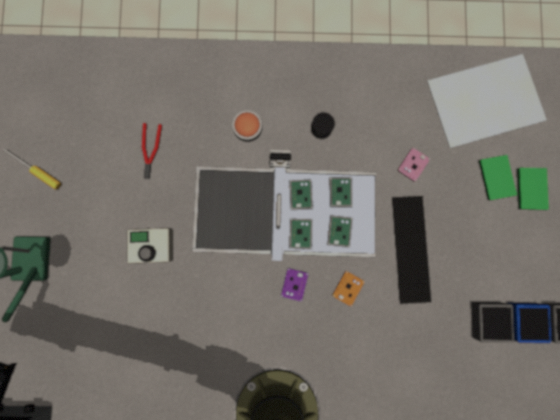

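View pics/a_wrist.png

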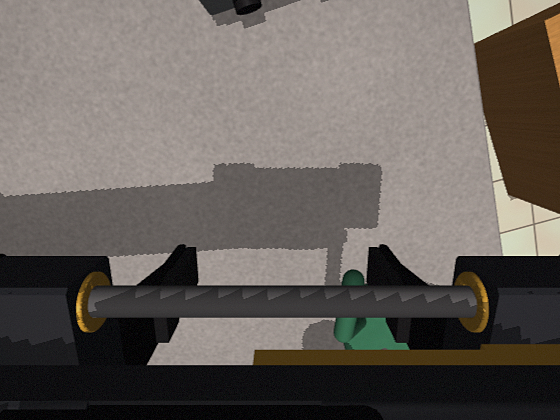

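The four green pallets are on the table. The orange, purple and pink lookalikes lie on the bench at about (348,288), (294,284) and (414,163) in the top view. The mat is on the right and the controller on the left. Next I'll fit the station pose.

```bash
cat > h.py <<'E'
import numpy as np, cv2
from scipy.spatial.transform import Rotation as Ro
from cell import env
def cal(n):
    c=env.get_calibration(n); K=np.array([[c['fx'],0,c['cx']],[0,c['fy'],c['cy']],[0,0,1]])
    if n!='wrist': return K,c['R'],c['t']
    o=env.get_obs(); Rt=Ro.from_euler('xyz',o['tool_rot'],degrees=True).as_matrix()
    T=np.eye(4);T[:3,:3]=Rt;T[:3,3]=o['tool_pos']
    W=np.linalg.inv(T@c['hand_eye']); return K,W[:3,:3],W[:3,3]
def unproj(C,uv,z):
    K,R,t=C; uv=np.atleast_2d(uv).astype(float)
    d=(np.linalg.inv(K)@np.c_[uv,np.ones(len(uv))].T).T@R
    c=-R.T@t; s=(z-c[2])/d[:,2]; return c+s[:,None]*d
def proj(C,X):
    K,R,t=C; p=(np.atleast_2d(X)@R.T+t)@K.T; return p[:,:2]/p[:,2:]
def crop(im,x0,y0,x1,y1,s,name):
    c=cv2.resize(im[y0:y1,x0:x1],None,fx=s,fy=s,interpolation=cv2.INTER_CUBIC); cv2.imwrite(name,c[:,:,::-1])
E
python3 - <<'E'
from h import *
im=cv2.imread('pics/a_top.png')[:,:,::-1]
crop(im,185,140,385,270,4,'pics/b_top.png')
im=cv2.imread('pics/a_scene.png')[:,:,::-1]
crop(im,150,110,400,310,3.2,'pics/b_scene.png')
for n in ["scene","top"]:
    env.read_camera(n)
    C=cal(n)
    for l,z in [("mat",.004),("pallet1",.07),("controller",.055),("stop_bar",.08),("t_handle",.132),("start_top",.06),("bar_handle",.1)]:
        for r in env.outline_of(n,l):
            m=r['mask']; print(n,l,round(r['p'],2),np.round(r['xy'],1),unproj(C,r['xy'],z)[0].round(4),m.sum())
E
```

```text
scene mat 0.64 [127.  295.7] [ 0.4534 -0.3688  0.004 ] 5414
scene pallet1 0.91 [243.2 206.9] [ 0.4821 -0.0591  0.07  ] 828
scene pallet1 0.85 [241.3 265.1] [ 0.5949 -0.1595  0.07  ] 1073
scene pallet1 0.82 [215.3 183.6] [ 0.3843 -0.0636  0.07  ] 587
scene pallet1 0.81 [275.  229.9] [ 0.5782 -0.0481  0.07  ] 915
scene pallet1 0.69 [183.7 378.9] [ 0.7014 -0.3833  0.07  ] 1418
scene pallet1 0.66 [213.4 233. ] [ 0.4919 -0.153   0.07  ] 865
scene pallet1 0.57 [162.5 216.7] [ 0.3794 -0.2101  0.07  ] 757
scene controller 0.58 [348.2 125.7] [0.4581 0.3305 0.055 ] 1463
scene controller 0.58 [241.6 207.2] [ 0.4712 -0.0562  0.055 ] 812
scene stop_bar 0.65 [280.3 205.8] [0.543  0.0006 0.08  ] 1303
scene t_handle 0.56 [322.6 230.5] [ 0.6756 -0.0043  0.132 ] 207
scene t_handle 0.34 [383.2 259.9] [0.8045 0.0335 0.132 ] 1193
scene start_top 0.62 [344.4 109.2] [0.4103 0.367  0.06  ] 91
scene start_top 0.42 [321.3 320.9] [ 0.7926 -0.1212  0.06  ] 972
scene start_top 0.34 [384.1 261.1] [0.7917 0.0741 0.06  ] 1240
scene start_top 0.31 [325.3 230.7] [0.6518 0.0376 0.06  ] 243
scene bar_handle 0.59 [280.9
[... 181 characters left out ...]
288.7] [ 0.3353 -0.1827  0.07  ] 644
top pallet1 0.83 [338.9 234.8] [ 0.4754 -0.1553  0.07  ] 711
top pallet1 0.8 [413.7 161. ] [ 0.6779 -0.3574  0.07  ] 575
top pallet1 0.77 [307.1 233. ] [ 0.4787 -0.071   0.07  ] 690
top pallet1 0.66 [294.2 285.1] [ 0.3424 -0.0387  0.07  ] 676
top pallet1 0.52 [279.6 157.5] [0.6801 0.0051 0.07  ] 137
top controller 0.65 [150.5 245.4] [0.439 0.344 0.055] 1558
top stop_bar 0.73 [276.  214.5] [0.5256 0.0121 0.08  ] 940
top t_handle 0.65 [281.1 155.2] [0.6726 0.0021 0.132 ] 134
top start_top 0.51 [144.  149.8] [0.696  0.3722 0.06  ] 529
top bar_handle 0.97 [276.5 214.7] [0.5236 0.0109 0.1   ] 896
top bar_handle 0.16 [411.1 249.1] [ 0.4413 -0.3365  0.1   ] 3523
```

View pics/b_top.png

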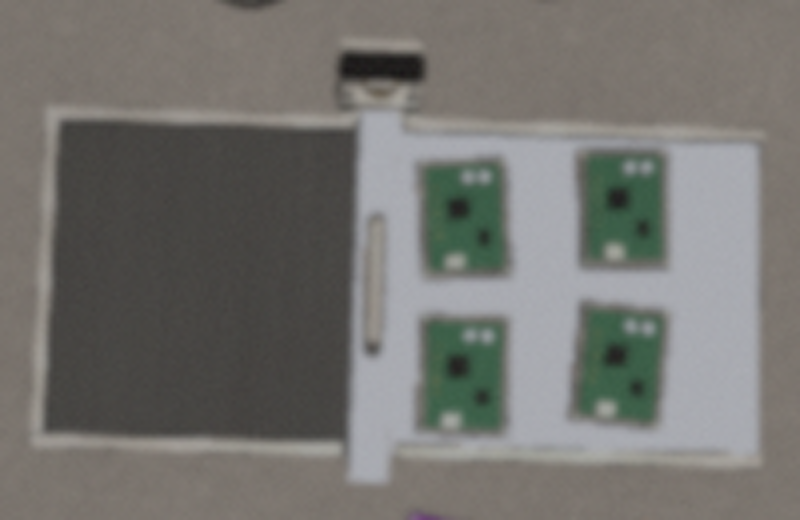

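View pics/b_scene.png

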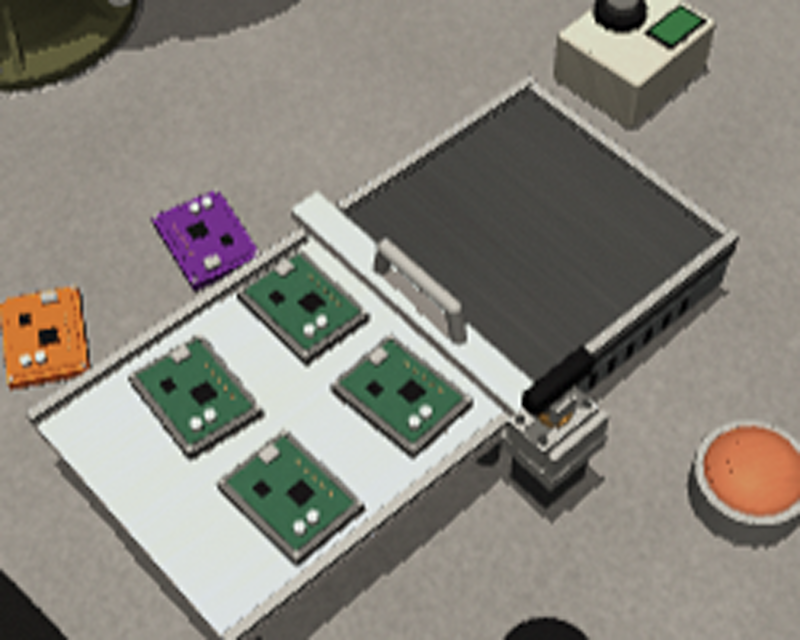

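```bash
cat > fit1.py <<'E'
from h import *
from scipy.optimize import least_squares
top=[((.105,.215,.06),(60,120)),((-.105,.215,.06),(45,434)),((.105,-.259,.06),(760,141)),((-.105,-.259,.06),(757,452)),
((-.130,.013,.072),(347,484)),((-.130,-.013,.072),(390,484)),((.135,0,.132),(383,68))]
sc=[((.135,0,.132),(558,381)),((-.130,.013,.072),(317,192)),((-.130,-.013,.072),(292,205)),((-.105,.215,.06),(527,98))]
A=[('top',X,(u/4+185-.4,v/4+140-.4)) for X,(u,v) in top]+[('scene',X,(u/3.2+150-.4,v/3.2+110-.4)) for X,(u,v) in sc]
C={n:cal(n) for n in ('top','scene')}
def f(p,full=False):
    c,s=np.cos(p[2]),np.sin(p[2]); r=[]
    for n,X,uv in A:
        W=np.array([p[0]+c*X[0]-s*X[1],p[1]+s*X[0]+c*X[1],X[2]]); r+=list((proj(C[n],W)[0]-uv))
    return np.array(r)
s=least_squares(f,[.53,0,0],loss='soft_l1'); print(s.x,np.degrees(s.x[2])); print(f(s.x).reshape(-1,2).round(1))
E
python3 fit1.py
```

```text
[ 0.53655167  0.00651083 -0.01398416] -0.8012331144771411
[[ 0.1  0.1]
 [-0.1 -0.2]
 [ 0.1  0.6]
 [ 0.2  0.8]
 [ 0.3 -0.7]
 [-0.5 -0.4]
 [-0.2 -1. ]
 [ 0.2 -1.9]
 [-0.2  0.3]
 [-0.7  1.7]
 [-0.  -1.1]]
```

```bash
cat >> h.py <<'E'
S0=np.array([0.53655,0.0065]); SY=-0.80
try:
    import json; d=json.load(open('station.json')); S0=np.array(d[:2]); SY=d[2]
except Exception: pass
def st(x,y):
    a=np.radians(SY); return np.array([S0[0]+np.cos(a)*x-np.sin(a)*y, S0[1]+np.sin(a)*x+np.cos(a)*y])
def tost(X):
    a=np.radians(SY); d=np.asarray(X)[...,:2]-S0; return np.stack([np.cos(a)*d[...,0]+np.sin(a)*d[...,1],-np.sin(a)*d[...,0]+np.cos(a)*d[...,1]],-1)
def state():
    o=env.get_obs(); return o['tool_pos'],o['tool_rot'][2],o
def plan(wps,start=None):
    """wps: list of (x,y,z,yaw,n) -> rows"""
    p,yw,o=state()
    if start is not None: p,yw=np.array(start[:3]),start[3]
    p=p.copy(); rows=[]
    for (x,y,z,yaw,n) in wps:
        T=np.array([x,y,z])
        dy=yaw-yw
        for k in range(n):
            q=p+(T-p)/(n-k); t=round(-(yaw-yw)/(n-k),1)
            a=np.radians(yw); X=np.array([np.cos(a),np.sin(a),0]); Z=np.array([-np.sin(a),np.cos(a),0]); Y=np.array([0,0,-1.])
            d=(q-p)*1000; r=[round(float(d@X),1),round(float(d@Y),1),round(float(d@Z),1)]
            rows.append([r,[0,t,0]]); p=p+(r[0]*X+r[1]*Y+r[2]*Z)/1000; yw=yw-t
    for i in range(0,len(rows),12):
        print(str(rows[i:i+12]).replace(' ',''))
    mx=max(np.linalg.norm(r[0]) for r in rows); mt=max(abs(r[1][1]) for r in rows)
    print('max',mx,mt,'end',p.round(4),round(yw,2))
def shot(n,name,c=None,s=1):
    C=cal(n); im=env.read_camera(n); np.savez('last_'+n+'.npz',K=C[0],R=C[1],t=C[2],im=im)
    if c is None: c=(0,0,560,420)
    crop(im,*c,s,name); return C,im
E
python3 - <<'E'
from h import *
g=st(.135,0); print(g)
plan([(*g,.22,SY,18)])
E
```

```text
[0.67153684 0.00461511]
[[[-25.0,0.1,-35.6],[0,np.float64(4.1),0]],[[-22.4,0.1,-37.3],[0,np.float64(4.1),0]],[[-19.7,0.2,-38.8],[0,np.float64(4.1),0]],[[-16.9,0.1,-40.1],[0,np.float64(4.1),0]],[[-14.0,0.2,-41.2],[0,np.float64(4.1),0]],[[-11.0,0.1,-42.1],[0,np.float64(4.1),0]],[[-7.9,0.2,-42.8],[0,np.float64(4.1),0]],[[-4.8,0.1,-43.3],[0,np.float64(4.1),0]],[[-1.7,0.2,-43.5],[0,np.float64(4.1),0]],[[1.4,0.1,-43.5],[0,np.float64(4.1),0]],[[4.5,0.2,-43.3],[0,np.float64(4.1),0]],[[7.6,0.1,-42.9],[0,np.float64(4.1),0]]]
[[[10.6,0.2,-42.2],[0,np.float64(4.1),0]],[[13.6,0.1,-41.4],[0,np.float64(4.1),0]],[[16.5,0.2,-40.3],[0,np.float64(4.1),0]],[[19.4,0.1,-39.0],[0,np.float64(4.1),0]],[[22.1,0.2,-37.5],[0,np.float64(4.2),0]],[[24.8,0.1,-35.9],[0,np.float64(4.1),0]]]
max 43.63324420668259 4.2 end [0.6715 0.0046 0.22  ] -0.79
```

Call:
{"method": "carry_out", "body": {
  "targets": [
    [[-25, 0, -35.6], [0, 4.1, 0]],
    [[-22.4, 0, -37.3], [0, 4.1, 0]],
    [[-19.7, 0, -38.8], [0, 4.1, 0]],
    [[-16.9, 0, -40.1], [0, 4.1, 0]],
    [[-14, 0, -41.2], [0, 4.1, 0]],
    [[-11, 0, -42.1], [0, 4.1, 0]],
    [[-7.9, 0, -42.8], [0, 4.1, 0]],
    [[-4.8, 0, -43.3], [0, 4.1, 0]],
    [[-1.7, 0, -43.5], [0, 4.1, 0]],
    [[1.4, 0, -43.5], [0, 4.1, 0]],
    [[4.5, 0, -43.3], [0, 4.1, 0]],
    [[7.6, 0, -42.9], [0, 4.1, 0]]
  ],
  "jaw": 1
}}

```text
time_s: 2.15
tool_pos: [0.5115, 0.2091, 0.223]
tool_rot: [-90.0, -0.1, 23.8]
force: [-0.0, 1.4, 0.3]
grip_width: 0.0871
```

Call:
{"method": "carry_out", "body": {
  "targets": [
    [[10.6, 0, -42.2], [0, 4.1, 0]],
    [[13.6, 0, -41.4], [0, 4.1, 0]],
    [[16.5, 0, -40.3], [0, 4.1, 0]],
    [[19.4, 0, -39], [0, 4.1, 0]],
    [[22.1, 0, -37.5], [0, 4.2, 0]],
    [[24.8, 0, -35.9], [0, 4.1, 0]],
    [[0, 0, 0], [0, 0, 0]],
    [[0, 0, 0], [0, 0, 0]]
  ]
}}

```text
time_s: 2.95
tool_pos: [0.6716, 0.0033, 0.222]
tool_rot: [-90.0, 0.0, -0.9]
force: [-0.3, 0.4, -0.7]
grip_width: 0.0867
```

```bash
sed -i 's/t=round(-(yaw-yw)\/(n-k),1)/t=float(round(-(yaw-yw)\/(n-k),1))/' h.py
python3 - <<'E'
from h import *
o=env.get_obs(); print(o['time_s'],o['tool_pos'],o['tool_rot'],o['force'])
C,im=shot('wrist','pics/c_wrist.png')
for y in(-.028,.028):
  print(proj(C,[*st(.135,y),.132]))
for x,y,z in [(.105,.215,.06),(-.13,.013,.072),(-.13,-.013,.072),(-.105,.215,.06)]: print(proj(C,[*st(x,y),z]))
for r in env.outline_of('wrist','t_handle'): print(r['p'],r['xy'],unproj(C,r['xy'],.13))
E
```

```text
2.95 [0.67158492 0.00328639 0.22203864] [-9.00266518e+01  4.68999935e-02 -9.04495549e-01] [-0.32742443  0.35689955 -0.71527087]
[[282.71085573 245.34765022]]
[[282.63708847 175.11232085]]
[[244.5372787  -74.56922766]]
[[ -4.28327433 179.65015255]]
[[  2.11194907 206.75156375]]
[[-19.89084933 -73.82062141]]
0.74 [281.5, 207.6] [[0.67066882 0.00697693 0.13      ]]
0.33 [144.0, 109.7] [[0.57404024 0.08081508 0.13      ]]
```

View pics/c_wrist.png

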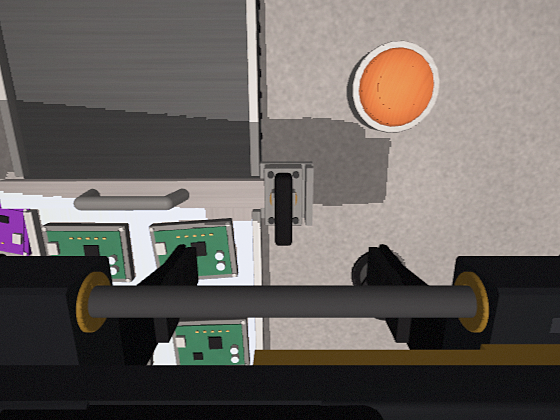

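Call:
{"method": "carry_out", "body": {
  "targets": [
    [[0, 20, 1], [0, 0, 0]],
    [[0, 40, 0], [0, 0, 0]],
    [[0, 30, 0], [0, 0, 0]],
    [[0, 15, 0], [0, 0, 0]],
    [[0, 7, 0], [0, 0, 0]],
    [[0, 0, 0], [0, 0, 0]],
    [[0, 0, 0], [0, 0, 0]]
  ]
}}

```text
time_s: 3.75
tool_pos: [0.6727, 0.0059, 0.1124]
tool_rot: [-90.0, -0.2, -0.8]
force: [0.6, -0.5, 0.4]
grip_width: 0.0868
```

Call:
{"method": "carry_out", "body": {
  "targets": [
    [[0, 0, 0], [0, 0, 0]],
    [[0, 0, 0], [0, 0, 0]],
    [[0, 0, 0], [0, 0, 0]],
    [[0, 0, 0], [0, 0, 0]],
    [[0, 0, 0], [0, 0, 0]],
    [[0, 0, 0], [0, 0, 0]]
  ],
  "jaw": 0,
  "squeeze": 45
}}

```text
time_s: 4.35
tool_pos: [0.6715, 0.0055, 0.1106]
tool_rot: [-90.0, 0.0, -0.8]
force: [-0.1, -0.1, 0.5]
grip_width: 0.0471
```

Call:
{"method": "carry_out", "body": {
  "targets": [
    [[0, 0, 0], [0, 0, 0]],
    [[0, 0, 0], [0, 0, 0]],
    [[0, 0, 0], [0, 0, 0]],
    [[0, 0, 0], [0, 0, 0]],
    [[0, 0, 0], [0, 0, 0]],
    [[0, 0, 0], [0, 0, 0]],
    [[0, 0, 0], [0, 0, 0]]
  ]
}}

```text
time_s: 5.05
tool_pos: [0.6721, 0.0056, 0.1106]
tool_rot: [-90.0, -0.1, -0.8]
force: [3.3, 0.4, -1.8]
grip_width: 0.0136
```

Call:
{"method": "carry_out", "body": {
  "targets": [
    [[0, -4, 0], [0, 0, 0]],
    [[0, -4, 0], [0, 0, 0]],
    [[0, -4, 0], [0, 0, 0]],
    [[0, -4, 0], [0, 0, 0]],
    [[0, 0, 0], [0, 0, 0]],
    [[0, 0, 0], [0, 0, 0]]
  ]
}}

```text
time_s: 5.65
tool_pos: [0.672, 0.0056, 0.1252]
tool_rot: [-90.0, -0.0, -0.8]
force: [5.8, -1.3, -8.9]
grip_width: 0.0138
```

Call:
{"method": "carry_out", "body": {
  "targets": [
    [[0, 0, 0], [0, -6, 0]],
    [[0, 0, 0], [0, -7, 0]],
    [[0, 0, 0], [0, -8, 0]],
    [[0, 0, 0], [0, -8, 0]],
    [[0, 0, 0], [0, -8, 0]],
    [[0, 0, 0], [0, -8, 0]],
    [[0, 0, 0], [0, -7, 0]],
    [[0, 0, 0], [0, -4, 0]],
    [[0, 0, 0], [0, 0, 0]],
    [[0, 0, 0], [0, 0, 0]]
  ]
}}

```text
time_s: 6.65
tool_pos: [0.6709, 0.0049, 0.1251]
tool_rot: [-89.9, 0.1, 55.1]
force: [3.0, -1.6, -9.5]
grip_width: 0.0138
```

Call:
{"method": "carry_out", "body": {
  "targets": [
    [[0, 2, 0], [0, 0, 0]],
    [[0, 1, 0], [0, 0, 0]],
    [[0, 0, 0], [0, 0, 0]],
    [[0, 0, 0], [0, 0, 0]]
  ]
}}

```text
time_s: 7.05
tool_pos: [0.671, 0.005, 0.1233]
tool_rot: [-90.0, 0.1, 55.2]
force: [2.2, -2.5, -8.6]
grip_width: 0.0137
```

Call:
{"method": "carry_out", "body": {
  "targets": [
    [[0, 1, 0], [0, 0, 0]],
    [[0, 0, 0], [0, 0, 0]],
    [[0, 0, 0], [0, 0, 0]]
  ]
}}

```text
time_s: 7.35
tool_pos: [0.6711, 0.005, 0.1226]
tool_rot: [-90.0, 0.1, 55.2]
force: [0.4, -3.0, -7.6]
grip_width: 0.0138
```

Call:
{"method": "carry_out", "body": {
  "targets": [
    [[0, 0, 0], [0, 0, 0]],
    [[0, 0, 0], [0, 0, 0]],
    [[0, 0, 0], [0, 0, 0]],
    [[0, 0, 0], [0, 0, 0]],
    [[0, 0, 0], [0, 0, 0]]
  ],
  "jaw": 0.6
}}

```text
time_s: 7.85
tool_pos: [0.6719, 0.0061, 0.1232]
tool_rot: [-90.0, -0.1, 55.2]
force: [0.3, -0.3, -0.5]
grip_width: 0.0456
```

Run:
```python
from h import *
C=cal('top'); print(tost(unproj(C,[[374/4+184.6,213/4+139.6],[374/4+184.6,352/4+139.6],[374/4+184.6,283/4+139.6]],.106)))
g=st(0,0); print(g); p,y,o=state()
plan([(p[0],p[1],.165,y-16,2),(g[0]+.03,g[1],.22,SY-90,16)])
```

```text
[[ 0.0430924   0.00192194]
 [-0.04629609 -0.00087961]
 [-0.00210934  0.00050526]]
[0.53655 0.0065 ]
[[[0.0,-20.9,0.0],[0,8.0,0]],[[0.0,-20.9,0.0],[0,8.0,0]],[[-5.1,-3.4,4.2],[0,8.1,0]],[[-5.6,-3.4,3.4],[0,8.1,0]],[[-6.0,-3.4,2.6],[0,8.1,0]],[[-6.4,-3.4,1.7],[0,8.1,0]],[[-6.5,-3.5,0.8],[0,8.1,0]],[[-6.6,-3.4,-0.1],[0,8.1,0]],[[-6.5,-3.5,-1.0],[0,8.1,0]],[[-6.3,-3.4,-2.0],[0,8.1,0]],[[-6.0,-3.5,-2.8],[0,8.2,0]],[[-5.5,-3.4,-3.6],[0,8.1,0]]]
[[[-4.9,-3.5,-4.4],[0,8.2,0]],[[-4.2,-3.4,-5.0],[0,8.1,0]],[[-3.5,-3.5,-5.6],[0,8.2,0]],[[-2.7,-3.4,-6.0],[0,8.1,0]],[[-1.8,-3.5,-6.4],[0,8.2,0]],[[-0.8,-3.4,-6.5],[0,8.1,0]]]
max 20.9 8.2 end [0.5665 0.0065 0.22  ] -90.76
```

Call:
{"method": "carry_out", "body": {
  "targets": [
    [[0, -20, 0], [0, 0, 0]],
    [[0, -25, 0], [0, 0, 0]],
    [[0, -20, 0], [0, 0, 0]],
    [[-5, -5, 4], [0, 8.2, 0]],
    [[-5, -5, 3], [0, 8.2, 0]],
    [[-5, -5, 3], [0, 8.2, 0]],
    [[-6, -5, 2], [0, 8.2, 0]],
    [[-6, -5, 1], [0, 8.2, 0]],
    [[-6, -5, 0], [0, 8.2, 0]],
    [[-6, 0, -1], [0, 8.2, 0]],
    [[-6, 0, -2], [0, 8.2, 0]],
    [[-6, 0, -3], [0, 8.2, 0]]
  ]
}}

```text
time_s: 9.05
tool_pos: [0.6176, -0.0079, 0.2178]
tool_rot: [-90.0, -0.0, -18.9]
force: [-0.3, 0.1, -0.6]
grip_width: 0.0523
```

Call:
{"method": "carry_out", "body": {
  "targets": [
    [[-5, 0, -4], [0, 8.2, 0]],
    [[-5, 0, -4], [0, 8.2, 0]],
    [[-4, 0, -5], [0, 8.2, 0]],
    [[-4, 0, -5], [0, 8.2, 0]],
    [[-3, 0, -5], [0, 8.2, 0]],
    [[-2, 0, -5], [0, 8.2, 0]],
    [[-2, 0, -6], [0, 8.2, 0]],
    [[-1, 0, -6], [0, 8.2, 0]],
    [[0, 0, 0], [0, 0, 0]],
    [[0, 0, 0], [0, 0, 0]]
  ]
}}

```text
time_s: 10.05
tool_pos: [0.5697, -0.0165, 0.2178]
tool_rot: [-90.0, 0.0, -84.0]
force: [-0.3, -0.3, 0.3]
grip_width: 0.0526
```

Run:
```python
from h import *
o=env.get_obs(); print(o['time_s'],o['tool_pos'],o['tool_rot'],o['qpos'].round(0))
C,im=shot('wrist','pics/d_wrist.png')
print(proj(C,[[*st(-.03,0),.108],[*st(.03,0),.108],[*st(.135,0),.144]]))
shot('scene','pics/d_scene.png',(250,150,400,290),4)
g=st(-.002,0); y=o['tool_rot'][2]
plan([(g[0],g[1],.17,SY-90,5)])
```

```text
10.05 [ 0.56970285 -0.01652754  0.21782282] [-8.99556245e+01  2.78688610e-02 -8.39777574e+01] [-37.  10.  41.  97.  -7.  76. -79.]
[[247.53472991 272.39170802]
 [254.21510175 206.43976688]
 [265.78345959  64.23415629]]
[[[-5.3,9.5,-6.5],[0,1.4,0]],[[-5.2,9.5,-6.7],[0,1.3,0]],[[-5.0,9.6,-6.8],[0,1.4,0]],[[-4.9,9.5,-6.9],[0,1.3,0]],[[-4.7,9.6,-7.0],[0,1.4,0]]]
max 12.782800945019835 1.4 end [0.5345 0.0066 0.17  ] -90.84
```

View pics/d_wrist.png

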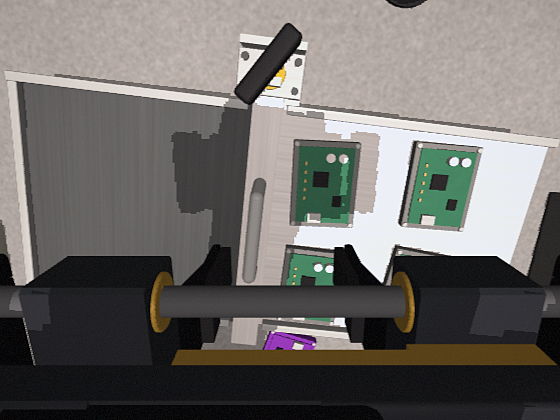

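View pics/d_scene.png

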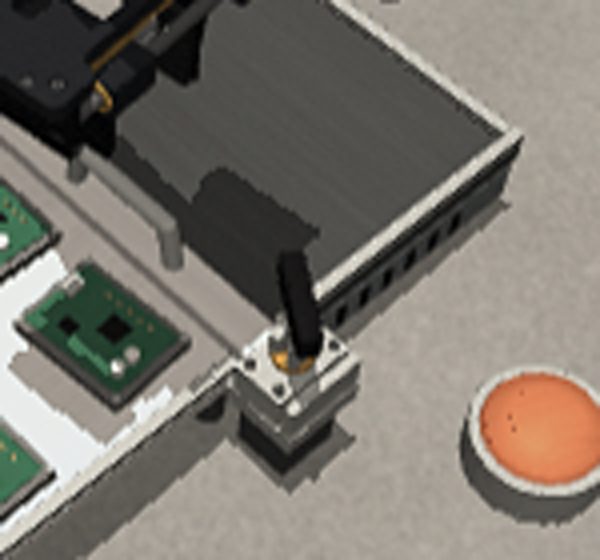

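Call:
{"method": "carry_out", "body": {
  "targets": [
    [[-5, 10, -6.5], [0, 1.4, 0]],
    [[-5, 10, -6.7], [0, 1.3, 0]],
    [[-5, 15, -6.8], [0, 1.4, 0]],
    [[-5, 20, -6.9], [0, 1.3, 0]],
    [[-4.7, 25, -6], [0, 1.4, 0]],
    [[0, 25, 0], [0, 0, 0]],
    [[0, 18, 0], [0, 0, 0]],
    [[0, 10, 0], [0, 0, 0]],
    [[0, 0, 0], [0, 0, 0]],
    [[0, 0, 0], [0, 0, 0]]
  ]
}}

```text
time_s: 11.15
tool_pos: [0.536, 0.0059, 0.0852]
tool_rot: [-89.9, -0.0, -91.0]
force: [-0.2, -0.6, -0.2]
grip_width: 0.0521
```

Call:
{"method": "carry_out", "body": {
  "targets": [
    [[0, 0, 0], [0, 0, 0]],
    [[0, 0, 0], [0, 0, 0]],
    [[0, 0, 0], [0, 0, 0]],
    [[0, 0, 0], [0, 0, 0]],
    [[0, 0, 0], [0, 0, 0]],
    [[0, 0, 0], [0, 0, 0]],
    [[0, 0, 0], [0, 0, 0]],
    [[0, 0, 0], [0, 0, 0]],
    [[0, 0, 0], [0, 0, 0]]
  ],
  "jaw": 0,
  "squeeze": 40
}}

```text
time_s: 12.05
tool_pos: [0.5353, 0.006, 0.0846]
tool_rot: [-90.0, -0.0, -91.0]
force: [-0.6, -1.0, 1.0]
grip_width: 0.0107
```

Run:
```python
from h import *
o=env.get_obs(); print(o['time_s'],o['tool_pos'],tost(o['tool_pos']),o['tool_rot'],o['force'])
shot('scene','pics/e_scene.png',(150,110,400,310),3.2)
```

```text
12.05 [0.53532062 0.00599031 0.08461302] [-0.00122214 -0.0005268 ] [-8.99969788e+01 -8.97482495e-04 -9.09889224e+01] [-0.55851636 -1.02352275  0.96285148]
```

View pics/e_scene.png

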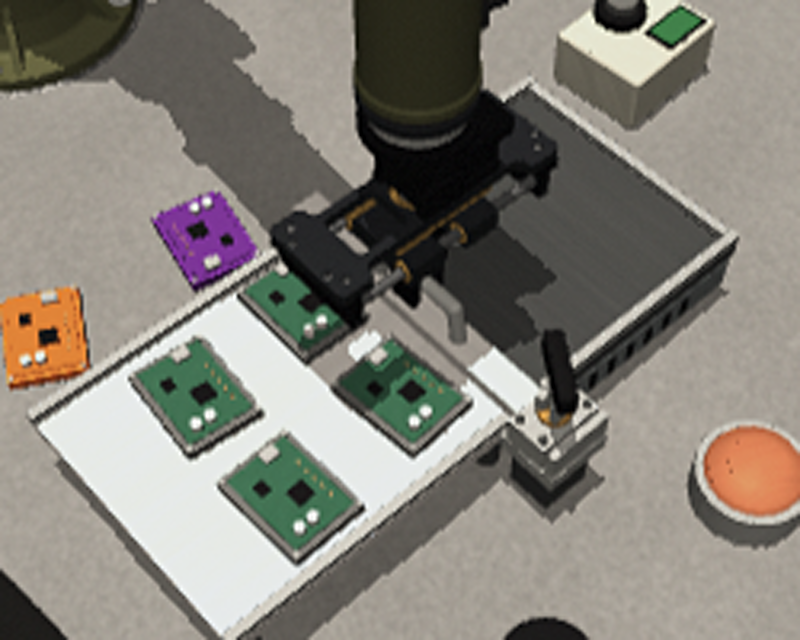

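Call:
{"method": "carry_out", "body": {
  "targets": [
    [[0, -1, 0], [0, 0, 0]],
    [[0, 0, -6], [0, 0, 0]],
    [[0, 0, -8], [0, 0, 0]],
    [[0, 0, -10], [0, 0, 0]],
    [[0, 0, -10], [0, 0, 0]],
    [[0, 0, -10], [0, 0, 0]],
    [[0, 0, -6], [0, 0, 0]],
    [[0, 0, 0], [0, 0, 0]],
    [[0, 0, 0], [0, 0, 0]]
  ]
}}

```text
time_s: 13.0
tool_pos: [0.4856, 0.0071, 0.0859]
tool_rot: [-89.9, 0.0, -91.0]
force: [0.0, 0.0, -2.0]
grip_width: 0.0109
```

Run:
```python
from h import *
C=cal('top')
im=env.read_camera('top'); crop(im,380,180,450,320,4,'pics/f_mat.png')
for n in('top','scene'):
  if n=='scene': env.read_camera(n)
  r=max(env.outline_of(n,'mat'),key=lambda r:r['p']); 
  cs,_=cv2.findContours(r['mask'].astype(np.uint8),0,2); c=max(cs,key=cv2.contourArea)
  C=cal(n); W=unproj(C,c[:,0],.004)[:,:2]
  print(n,cv2.minAreaRect((W*1000).astype(np.float32)))
shot('scene','pics/f_scene.png',(150,110,400,310),3.2)
```

```text
top ((441.34857177734375, -369.72064208984375), (297.0591735839844, 91.53214263916016), 3.7716012001037598)
scene ((779.857177734375, 108.50904846191406), (85.70850372314453, 101.49768829345703), 24.780689239501953)
```

View pics/f_scene.png

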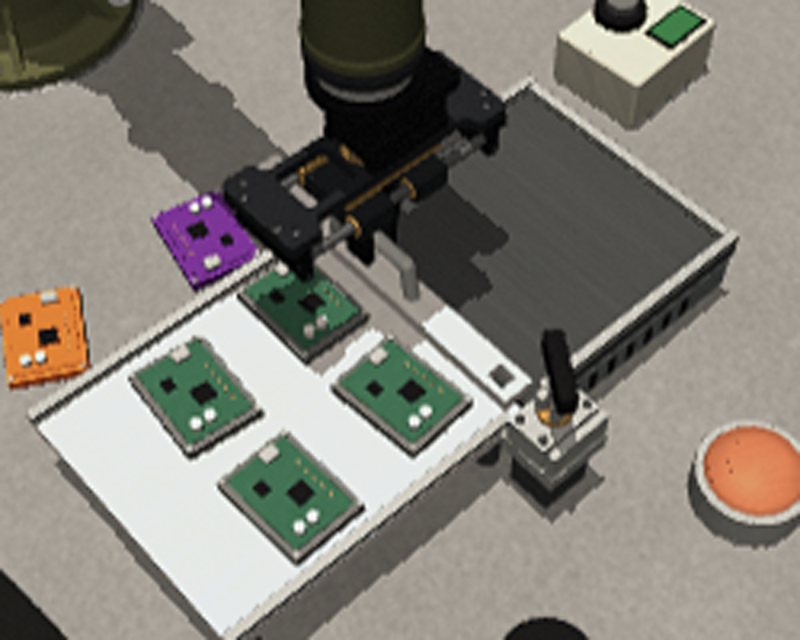

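View pics/f_mat.png

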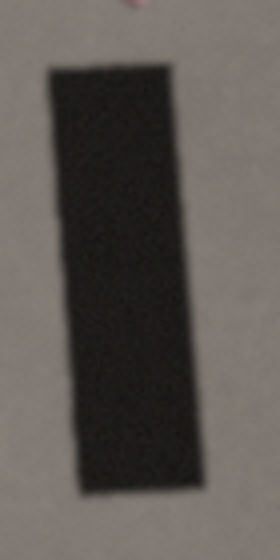

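Run:
```python
from h import *
C=cal('top')
P=np.array([(50,68),(170,65),(204,486),(80,493)])/4+(379.6,179.6)
W=unproj(C,P,.004); print(W.round(4)); c=W.mean(0); d=W[0]+W[1]-W[2]-W[3]; ym=np.degrees(np.arctan2(d[1],d[0])); print(c,ym)
C2=cal('scene')
P=np.array([(100.5,240.5),(182,321),(152,352),(70,266)]); W=unproj(C2,P,.004); print(W.round(4),W.mean(0)); 
a=np.radians(ym); g=c[:2]-0.0122*np.array([np.cos(a),np.sin(a)]); print(g)
p,y,o=state()
plan([(p[0],p[1],.15,y,3),(g[0],g[1],.15,y+ym-SY,13),(g[0],g[1],.05,y+ym-SY,4)])
```

```text
[[ 0.588  -0.3175  0.004 ]
 [ 0.5918 -0.4034  0.004 ]
 [ 0.2976 -0.4221  0.004 ]
 [ 0.2916 -0.3354  0.004 ]]
[ 0.44222659 -0.36959153  0.004     ] 3.549495355713739
[[ 0.2899 -0.3393  0.004 ]
 [ 0.5812 -0.3156  0.004 ]
 [ 0.5934 -0.3975  0.004 ]
 [ 0.3034 -0.4236  0.004 ]] [ 0.44199648 -0.36898853  0.004     ]
[ 0.43004999 -0.37034684]
[[[0.0,-21.5,0.0],[0,-0.0,0]],[[0.0,-21.5,0.0],[0,-0.0,0]],[[0.0,-21.4,0.0],[0,-0.0,0]],[[29.1,-0.0,-3.8],[0,-0.3,0]],[[29.1,-0.0,-3.9],[0,-0.3,0]],[[29.0,-0.0,-4.1],[0,-0.3,0]],[[29.0,-0.0,-4.2],[0,-0.3,0]],[[29.0,-0.0,-4.4],[0,-0.3,0]],[[29.0,-0.0,-4.5],[0,-0.4,0]],[[28.9,-0.0,-4.7],[0,-0.3,0]],[[28.9,-0.0,-4.9],[0,-0.4,0]],[[28.9,-0.0,-5.1],[0,-0.3,0]]]
[[[28.9,-0.0,-5.2],[0,-0.4,0]],[[28.8,-0.0,-5.5],[0,-0.3,0]],[[28.8,-0.0,-5.6],[0,-0.4,0]],[[28.7,-0.0,-5.8],[0,-0.3,0]],[[0.0,25.0,0.0],[0,-0.0,0]],[[0.0,25.0,0.0],[0,-0.0,0]],[[0.0,25.0,0.0],[0,-0.0,0]],[[0.0,25.0,0.0],[0,-0.0,0]]]
max 29.364093720052043 0.4 end [ 0.43   -0.3703  0.05  ] -86.7
```

Call:
{"method": "carry_out", "body": {
  "targets": [
    [[0, -10, 0], [0, 0, 0]],
    [[0, -25, 0], [0, 0, 0]],
    [[0, -29, 0], [0, 0, 0]],
    [[20, 0, -2], [0, -0.3, 0]],
    [[28, 0, -4], [0, -0.3, 0]],
    [[32, 0, -4], [0, -0.4, 0]],
    [[32, 0, -5], [0, -0.4, 0]],
    [[32, 0, -5], [0, -0.4, 0]],
    [[32, 0, -5], [0, -0.4, 0]],
    [[32, 0, -5], [0, -0.4, 0]],
    [[32, 0, -5], [0, -0.4, 0]],
    [[32, 0, -5], [0, -0.4, 0]]
  ]
}}

```text
time_s: 14.45
tool_pos: [0.4478, -0.2668, 0.1504]
tool_rot: [-89.9, 0.0, -87.6]
force: [0.8, 1.4, -2.0]
grip_width: 0.0106
```

Call:
{"method": "carry_out", "body": {
  "targets": [
    [[32, 0, -6], [0, -0.4, 0]],
    [[32, 0, -6], [0, -0.4, 0]],
    [[32, 0, -6], [0, -0.4, 0]],
    [[27, 0, -5], [0, -0.4, 0]],
    [[12, 0, -3], [0, -0.4, 0]],
    [[0, 0, 0], [0, 0, 0]],
    [[0, 0, 0], [0, 0, 0]]
  ]
}}

```text
time_s: 15.15
tool_pos: [0.4293, -0.4011, 0.1497]
tool_rot: [-90.0, 0.0, -85.6]
force: [0.2, -0.1, -2.9]
grip_width: 0.0106
```

Run:
```python
from h import *
o=env.get_obs(); print(o['time_s'],o['tool_pos'],o['tool_rot'],o['force'],o['grip_width'])
plan([(.430,-.3703,.06,-86.7,4)])
shot('scene','pics/g_scene.png',(40,150,290,350),3.2)
```

```text
15.15 [ 0.42932858 -0.40113298  0.14969124] [-8.99939649e+01  4.50035134e-02 -8.56023137e+01] [ 0.21417983 -0.09724351 -2.902326  ] 0.010647616111572684
[[[-7.7,22.4,0.8],[0,0.3,0]],[[-7.7,22.4,0.7],[0,0.3,0]],[[-7.7,22.4,0.7],[0,0.2,0]],[[-7.6,22.5,0.6],[0,0.3,0]]]
max 23.756472802164886 0.3 end [ 0.43   -0.3703  0.06  ] -86.7
```

View pics/g_scene.png

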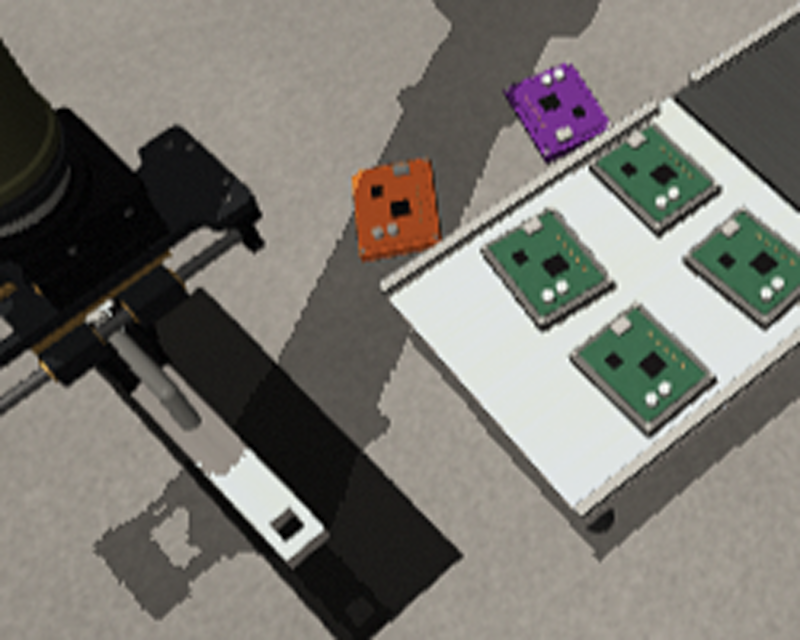

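Call:
{"method": "carry_out", "body": {
  "targets": [
    [[-8, 22, 1], [0, 0.3, 0]],
    [[-8, 22, 1], [0, 0.3, 0]],
    [[-8, 22, 1], [0, 0.3, 0]],
    [[-7, 22, 0], [0, 0.2, 0]],
    [[0, 15, 0], [0, 0, 0]],
    [[0, 8, 0], [0, 0, 0]],
    [[0, 4, 0], [0, 0, 0]],
    [[0, 0, 0], [0, 0, 0]],
    [[0, 0, 0], [0, 0, 0]],
    [[0, 0, 0], [0, 0, 0]]
  ]
}}

```text
time_s: 16.2
tool_pos: [0.4304, -0.3712, 0.0353]
tool_rot: [-89.9, -0.0, -86.7]
force: [0.8, 1.1, -1.2]
grip_width: 0.0111
```

Call:
{"method": "carry_out", "body": {
  "targets": [
    [[0, 4, 0], [0, 0, 0]],
    [[0, 2, 0], [0, 0, 0]],
    [[0, 0, 0], [0, 0, 0]],
    [[0, 0, 0], [0, 0, 0]]
  ]
}}

```text
time_s: 16.6
tool_pos: [0.43, -0.3707, 0.0286]
tool_rot: [-90.0, -0.0, -86.7]
force: [0.2, 0.1, -0.6]
grip_width: 0.0107
```

Call:
{"method": "carry_out", "body": {
  "targets": [
    [[0, 1.5, 0], [0, 0, 0]],
    [[0, 0, 0], [0, 0, 0]],
    [[0, 0, 0], [0, 0, 0]]
  ]
}}

```text
time_s: 16.9
tool_pos: [0.4301, -0.3707, 0.0285]
tool_rot: [-90.0, 0.1, -86.7]
force: [-3.2, 4.9, 11.2]
grip_width: 0.0107
```

Call:
{"method": "carry_out", "body": {
  "targets": [
    [[0, -1, 0], [0, 0, 0]],
    [[0, 0, 0], [0, 0, 0]],
    [[0, 0, 0], [0, 0, 0]],
    [[0, 0, 0], [0, 0, 0]],
    [[0, 0, 0], [0, 0, 0]],
    [[0, 0, 0], [0, 0, 0]]
  ],
  "jaw": 0.5
}}

```text
time_s: 17.5
tool_pos: [0.4299, -0.3705, 0.028]
tool_rot: [-90.0, 0.0, -86.7]
force: [-0.0, 0.0, 0.1]
grip_width: 0.0421
```

Call:
{"method": "carry_out", "body": {
  "targets": [
    [[0, -20, 0], [0, 0, 0]],
    [[0, -35, 0], [0, 0, 0]],
    [[0, -45, 0], [0, 0, 0]],
    [[0, -45, 0], [0, 0, 0]],
    [[-45, 0, 0], [0, 0, 0]],
    [[-45, 0, 0], [0, 0, 0]],
    [[0, 0, 0], [0, 0, 0]]
  ]
}}

```text
time_s: 18.2
tool_pos: [0.4263, -0.2732, 0.1727]
tool_rot: [-89.9, 0.4, -86.1]
force: [0.3, 0.2, 0.5]
grip_width: 0.0434
```

Run:
```python
from h import *
o=env.get_obs(); print(o['time_s'],o['tool_pos'],o['tool_rot'],o['force'],o['grip_width'])
shot('scene','pics/h_scene.png',(50,110,400,372),2.28)
shot('top','pics/h_top.png',(185,140,445,310),3)
```

```text
18.2 [ 0.42630571 -0.27320523  0.17273723] [-89.85589364   0.40540946 -86.11242232] [0.28748183 0.2353864  0.52322832] 0.04335922460194024
```

View pics/h_scene.png

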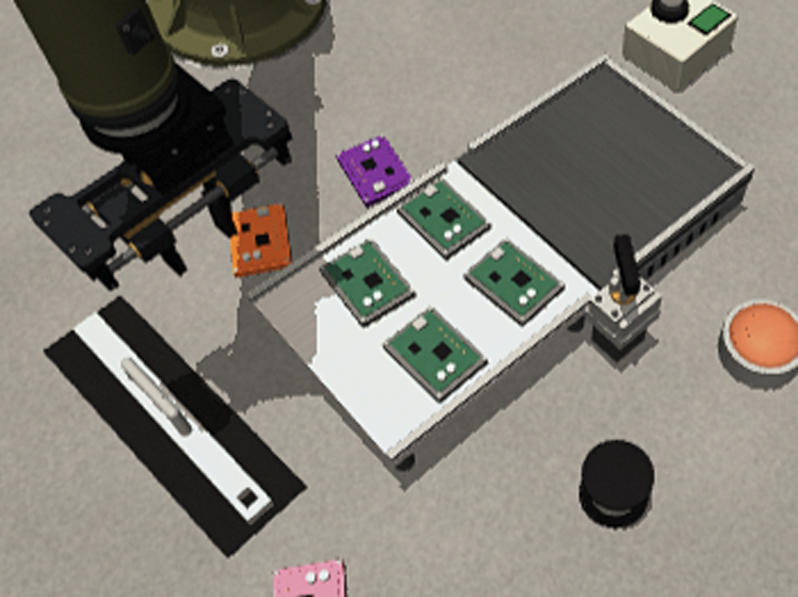

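View pics/h_top.png

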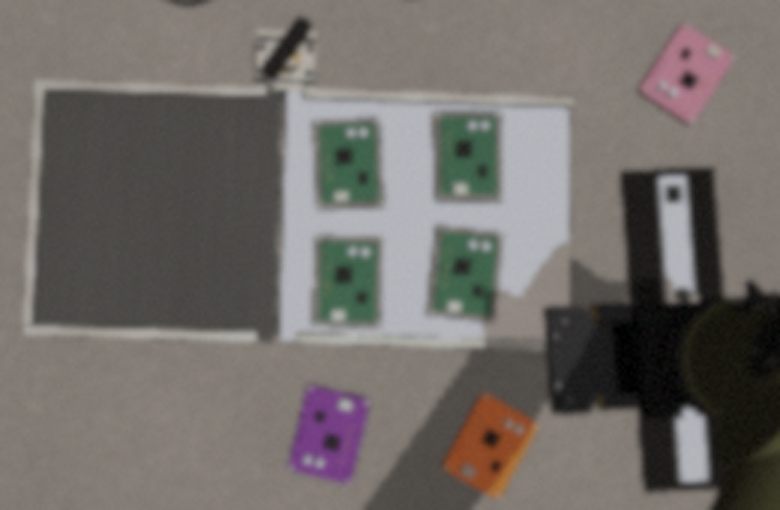

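Run:
```python
from h import *
g=st(-.035,-.112)
plan([(*g,.25,SY-90,6)])
```

```text
[[[-28.2,-12.8,14.2],[0,0.7,0]],[[-28.3,-12.8,13.8],[0,0.7,0]],[[-28.5,-12.8,13.5],[0,0.7,0]],[[-28.7,-12.8,13.1],[0,0.7,0]],[[-28.9,-12.8,12.8],[0,0.8,0]],[[-29.0,-12.8,12.4],[0,0.7,0]]]
max 34.10117300035294 0.8 end [ 0.5   -0.105  0.25 ] -90.77
```

Call:
{"method": "carry_out", "body": {
  "targets": [
    [[-28, -12, 14], [0, 0.7, 0]],
    [[-28, -12, 14], [0, 0.7, 0]],
    [[-28, -12, 13], [0, 0.7, 0]],
    [[-28, -12, 13], [0, 0.7, 0]],
    [[-29, -12, 13], [0, 0.7, 0]],
    [[-22, -12, 12], [0, 0.7, 0]],
    [[0, 0, 0], [0, 0, 0]],
    [[0, 0, 0], [0, 0, 0]]
  ],
  "jaw": 0.85
}}

```text
time_s: 19.1
tool_pos: [0.4991, -0.1172, 0.2448]
tool_rot: [-90.0, -0.1, -91.0]
force: [-0.3, -1.3, -0.2]
grip_width: 0.0736
```

```bash
cat > pal.py <<'E'
from h import *
def pallets(C,im,z=.0715,n='wrist'):
    hsv=cv2.cvtColor(im,cv2.COLOR_RGB2HSV)
    m=((hsv[...,0]>45)&(hsv[...,0]<90)&(hsv[...,1]>90)&(hsv[...,2]>25)).astype(np.uint8)
    m=cv2.morphologyEx(m,cv2.MORPH_CLOSE,np.ones((9,9)))
    cs,_=cv2.findContours(m,0,2); out=[]
    for c in cs:
        if cv2.contourArea(c)<250: continue
        W=tost(unproj(C,cv2.convexHull(c)[:,0],z))*1000
        r=cv2.minAreaRect(W.astype(np.float32)); (cx,cy),(w,h),a=r
        if abs(cx)>130: continue
        if w<h: w,h,a=h,w,a-90
        a=(a+90)%180-90
        out.append((cx,cy,w,h,a)); print('st x %.1f y %.1f  %.1f x %.1f  yaw %.1f'%out[-1])
    return out
E
python3 - <<'E'
from pal import *
o=env.get_obs(); print(o['time_s'],o['tool_pos'],o['tool_rot'],o['force'],o['grip_width'])
C,im=shot('wrist','pics/i_wrist.png')
pallets(C,im)
C,im=shot('top','pics/i_top.png'); pallets(C,im)
C,im=shot('scene','pics/i_scene.png'); pallets(C,im)
E
```

```text
19.1 [ 0.49914476 -0.11723196  0.24475617] [-90.04151078  -0.11208776 -90.97911792] [-0.31872503 -1.29363378 -0.24909679] 0.07361742958521547
st x -57.9 y -61.8  69.8 x 49.5  yaw -0.3
st x -48.2 y -165.6  70.2 x 49.6  yaw -5.1
st x 47.1 y -59.6  69.9 x 49.8  yaw 4.1
st x 57.3 y -166.4  69.9 x 49.6  yaw 1.6
st x 99.5 y -631.7  181.7 x 142.5  yaw 89.1
st x 56.8 y -164.5  68.4 x 48.6  yaw 1.8
st x 46.3 y -57.7  68.0 x 48.4  yaw 4.0
st x -48.5 y -164.1  68.9 x 48.5  yaw -5.4
st x -58.4 y -59.8  68.1 x 48.2  yaw 0.6
```

View pics/i_wrist.png

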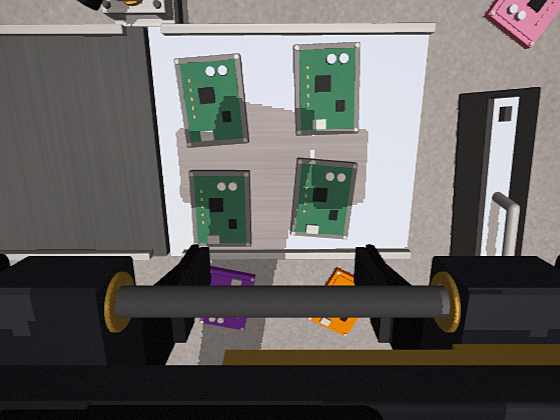

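Run:
```python
from h import *
g=st(.047,-.0595)
plan([(*g,.11,SY-90+4,6),(*g,.066,SY-90+4,4)])
```

```text
[[[-10.9,22.4,13.9],[0,-0.7,0]],[[-10.8,22.4,14.0],[0,-0.7,0]],[[-10.6,22.4,14.1],[0,-0.7,0]],[[-10.4,22.4,14.3],[0,-0.7,0]],[[-10.3,22.4,14.4],[0,-0.7,0]],[[-10.1,22.5,14.5],[0,-0.8,0]],[[0.0,11.0,-0.0],[0,0.0,0]],[[0.0,11.0,-0.0],[0,0.0,0]],[[0.0,11.0,-0.0],[0,0.0,0]],[[0.0,11.0,-0.0],[0,0.0,0]]]
max 28.609613768801562 0.8 end [ 0.5828 -0.0536  0.066 ] -86.79
```

Call:
{"method": "carry_out", "body": {
  "targets": [
    [[-10.9, 22.4, 14], [0, -0.7, 0]],
    [[-10.8, 22.4, 14], [0, -0.7, 0]],
    [[-10.6, 22.4, 14.1], [0, -0.7, 0]],
    [[-10.4, 22.4, 14.3], [0, -0.7, 0]],
    [[-10.3, 22.4, 14.4], [0, -0.7, 0]],
    [[-10.1, 22.4, 14.5], [0, -0.8, 0]],
    [[0, 0, 0], [0, 0, 0]],
    [[0, 0, 0], [0, 0, 0]],
    [[0, 0, 0], [0, 0, 0]]
  ],
  "jaw": 0.87
}}

```text
time_s: 20.15
tool_pos: [0.5834, -0.053, 0.112]
tool_rot: [-89.9, -0.0, -86.7]
force: [0.3, -0.3, 1.0]
grip_width: 0.076
```

Run:
```python
from pal import *
o=env.get_obs(); print(o['time_s'],o['tool_pos'],tost(o['tool_pos']),o['tool_rot'],o['grip_width'])
C,im=shot('wrist','pics/j_wrist.png')
C,im=shot('scene','pics/j_scene.png',(150,110,400,310),3.2)
g=st(.047,-.0595)
plan([(*g,.066,SY-90+4,4)])
```

```text
20.15 [ 0.58341906 -0.05302692  0.11196084] [ 0.04769561 -0.05886672] [-8.99146245e+01 -1.79147641e-02 -8.67336390e+01] 0.07602315755860065
[[[0.3,11.5,-0.3],[0,0.0,0]],[[0.3,11.6,-0.3],[0,0.0,0]],[[0.3,11.5,-0.2],[0,0.1,0]],[[0.3,11.6,-0.3],[0,0.0,0]]]
max 11.60775602776006 0.1 end [ 0.5827 -0.0536  0.066 ] -86.8
```

View pics/j_wrist.png

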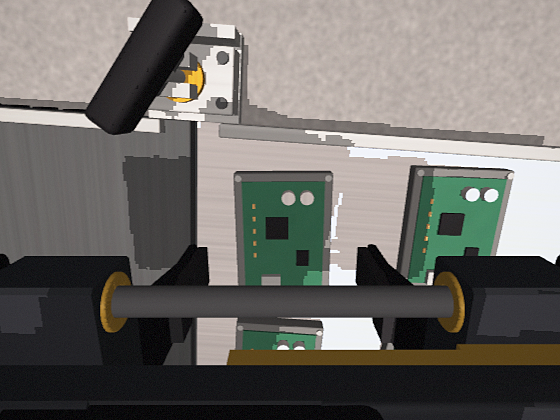

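View pics/j_scene.png

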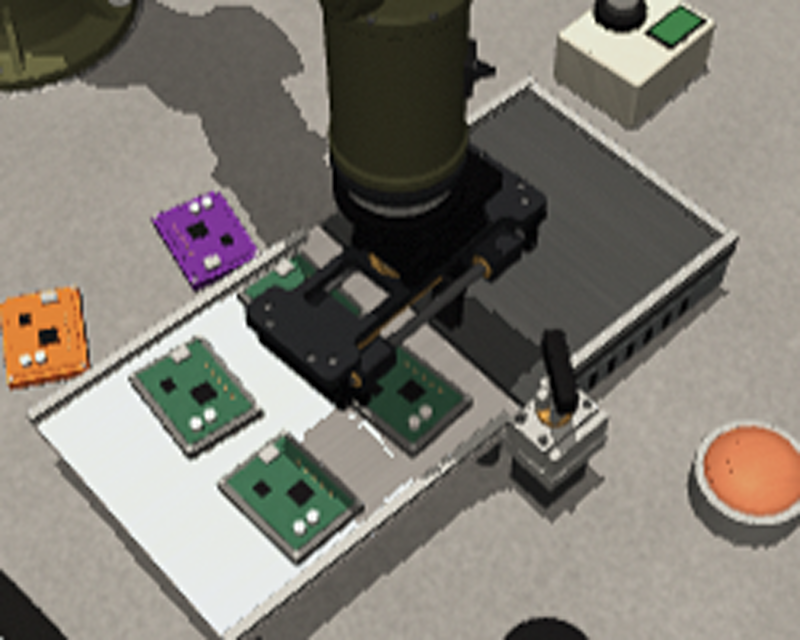

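Call:
{"method": "carry_out", "body": {
  "targets": [
    [[0, 16, -0.5], [0, 0, 0]],
    [[0, 14, 0], [0, 0, 0]],
    [[0, 10, 0], [0, 0, 0]],
    [[0, 6, 0], [0, 0, 0]],
    [[0, 1.5, 0], [0, 0, 0]],
    [[0, 0, 0], [0, 0, 0]],
    [[0, 0, 0], [0, 0, 0]]
  ]
}}

```text
time_s: 20.95
tool_pos: [0.5834, -0.0513, 0.0635]
tool_rot: [-90.0, -0.0, -86.6]
force: [-0.3, 0.3, -0.2]
grip_width: 0.0758
```

Call:
{"method": "carry_out", "body": {
  "targets": [
    [[0, 0, 0], [0, 0, 0]],
    [[0, 0, 0], [0, 0, 0]],
    [[0, 0, 0], [0, 0, 0]],
    [[0, 0, 0], [0, 0, 0]],
    [[0, 0, 0], [0, 0, 0]],
    [[0, 0, 0], [0, 0, 0]]
  ],
  "jaw": 0.6,
  "squeeze": 6
}}

```text
time_s: 21.55
tool_pos: [0.5832, -0.0514, 0.0635]
tool_rot: [-90.0, -0.0, -86.6]
force: [0.8, -1.4, 2.6]
grip_width: 0.0597
```

Run:
```python
from h import *
p,y,o=state(); z=p[2]; print(p, tost(p))
def q(f):
    a=np.array([*tost(p)]); b=np.array([.052,.160]); g=a+(b-a)*f; return (*g and st(*g),)
def w(f,n):
    a=tost(p); b=np.array([.052,.160]); g=st(*(a+(b-a)*f)); yw=y+(SY-90-y)*f; return (*g,z,yw,n)
plan([w(.06,2),w(.94,14),w(1,2)])
```

```text
File "<stdin>", line 4
    a=np.array([*tost(p)]); b=np.array([.052,.160]); g=a+(b-a)*f; return (*g and st(*g),)
                                                                             ^^^
SyntaxError: invalid syntax
```

```bash
cat >> h.py <<'E'
def slide(bx,by,n=14):
    p,y,o=state(); z=p[2]; print(p,tost(p))
    def w(f,n):
        a=tost(p); b=np.array([bx,by]); g=st(*(a+(b-a)*f)); return (*g,z,y+(SY-90-y)*f,n)
    plan([w(.06,2),w(.94,n),w(1,2)])
E
python3 -c "
from h import *
slide(.052,.160)"
```

```text
[ 0.58322441 -0.05141221  0.06350196] [ 0.04747844 -0.05725488]
[[[-6.5,0.0,0.6],[0,0.1,0]],[[-6.5,0.0,0.6],[0,0.2,0]],[[-13.6,0.0,1.2],[0,0.3,0]],[[-13.6,0.0,1.1],[0,0.3,0]],[[-13.6,0.0,1.1],[0,0.3,0]],[[-13.6,0.0,1.0],[0,0.2,0]],[[-13.6,0.0,1.0],[0,0.3,0]],[[-13.6,0.0,0.9],[0,0.2,0]],[[-13.6,0.0,0.8],[0,0.3,0]],[[-13.7,0.0,0.8],[0,0.2,0]],[[-13.7,0.0,0.7],[0,0.3,0]],[[-13.6,0.0,0.6],[0,0.2,0]]]
[[[-13.7,0.0,0.6],[0,0.3,0]],[[-13.6,0.0,0.5],[0,0.2,0]],[[-13.7,0.0,0.5],[0,0.3,0]],[[-13.6,0.0,0.4],[0,0.2,0]],[[-6.5,0.0,0.2],[0,0.2,0]],[[-6.6,0.0,0.1],[0,0.1,0]]]
max 13.723337786413332 0.3 end [0.5908 0.1658 0.0635] -90.8
```

Call:
{"method": "carry_out", "body": {
  "targets": [
    [[-6.5, 0, 0.6], [0, 0.1, 0]],
    [[-6.5, 0, 0.6], [0, 0.2, 0]],
    [[-13.6, 0, 1.2], [0, 0.3, 0]],
    [[-13.6, 0, 1.1], [0, 0.3, 0]],
    [[-13.6, 0, 1.1], [0, 0.3, 0]],
    [[-13.6, 0, 1], [0, 0.2, 0]],
    [[-13.6, 0, 1], [0, 0.3, 0]],
    [[-13.6, 0, 0.9], [0, 0.2, 0]],
    [[-13.6, 0, 0.8], [0, 0.3, 0]],
    [[-13.7, 0, 0.8], [0, 0.2, 0]],
    [[-13.7, 0, 0.7], [0, 0.3, 0]],
    [[-13.6, 0, 0.6], [0, 0.2, 0]]
  ]
}}

```text
time_s: 22.75
tool_pos: [0.5881, 0.0996, 0.0635]
tool_rot: [-90.0, -0.0, -89.5]
force: [-0.6, -3.2, 6.8]
grip_width: 0.0601
```

Call:
{"method": "carry_out", "body": {
  "targets": [
    [[-13.7, 0, 0.6], [0, 0.3, 0]],
    [[-13.6, 0, 0.5], [0, 0.2, 0]],
    [[-13.7, 0, 0.5], [0, 0.3, 0]],
    [[-13.6, 0, 0.4], [0, 0.2, 0]],
    [[-6.5, 0, 0.2], [0, 0.2, 0]],
    [[-6.6, 0, 0.1], [0, 0.1, 0]],
    [[0, 0, 0], [0, 0, 0]],
    [[0, 0, 0], [0, 0, 0]]
  ]
}}

```text
time_s: 23.55
tool_pos: [0.5903, 0.1686, 0.0635]
tool_rot: [-90.0, 0.1, -90.7]
force: [0.6, -0.3, 4.7]
grip_width: 0.0598
```

Run:
```python
from pal import *
o=env.get_obs(); print(o['time_s'],o['tool_pos'],tost(o['tool_pos']),o['tool_rot'],o['grip_width'])
C,im=shot('scene','pics/k_scene.png',(150,110,400,310),3.2)
```

```text
23.55 [0.59027018 0.16860335 0.06347065] [0.05145163 0.1628376 ] [-8.99783931e+01  9.04144862e-02 -9.06829745e+01] 0.059750997032132824
```

View pics/k_scene.png

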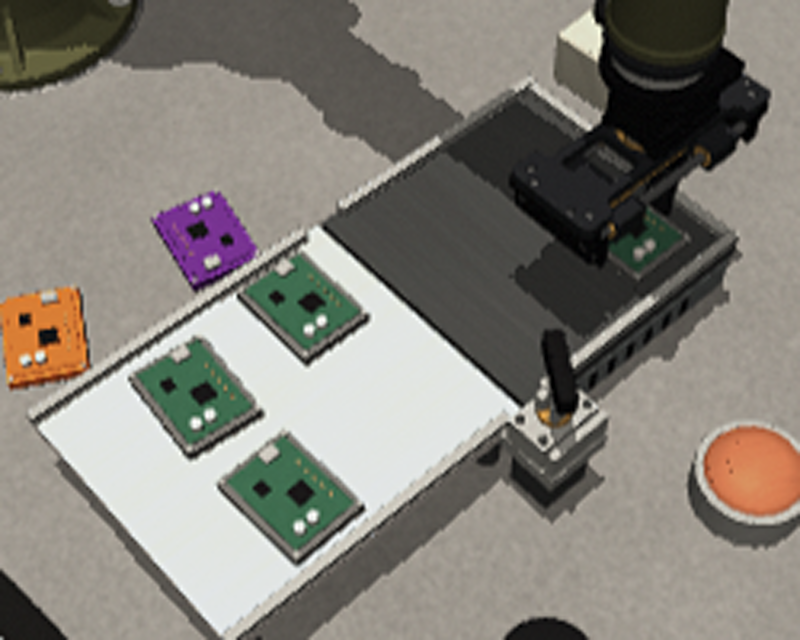

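Call:
{"method": "carry_out", "body": {
  "targets": [
    [[0, 0, 0], [0, 0, 0]],
    [[0, 0, 0], [0, 0, 0]],
    [[0, 0, 0], [0, 0, 0]]
  ],
  "jaw": 0.75
}}

```text
time_s: 23.9
tool_pos: [0.5895, 0.1665, 0.0624]
tool_rot: [-90.1, -0.0, -90.8]
force: [0.7, -0.7, 0.1]
grip_width: 0.065
```

Call:
{"method": "carry_out", "body": {
  "targets": [
    [[0, -8, 0], [0, 0, 0]],
    [[0, -20, 0], [0, 0, 0]],
    [[0, -30, 0], [0, 0, 0]],
    [[0, -40, 0], [0, 0, 0]],
    [[0, -40, 0], [0, 0, 0]],
    [[0, -40, 0], [0, 0, 0]],
    [[35, 0, -30], [0, 0, 0]],
    [[35, 0, -30], [0, 0, 0]],
    [[35, 0, -20], [0, 0, 0]],
    [[30, 0, -10], [0, 0, 0]],
    [[0, 0, 0], [0, 0, 0]],
    [[0, 0, 0], [0, 0, 0]]
  ]
}}

```text
time_s: 25.1
tool_pos: [0.4986, 0.0319, 0.2418]
tool_rot: [-89.9, 0.1, -90.9]
force: [0.6, 0.5, -0.0]
grip_width: 0.0655
```

```bash
cat > look.py <<'E'
import sys
from pal import *
o=env.get_obs(); print(o['time_s'],o['tool_pos'],tost(o['tool_pos']),o['tool_rot'],o['grip_width'],o['force'].round(1))
nm=sys.argv[1]
print('wrist');C,im=shot('wrist',f'pics/{nm}_wrist.png'); pallets(C,im)
print('top');C,im=shot('top',f'pics/{nm}_top.png'); pallets(C,im)
E
python3 look.py l
```

```text
25.1 [0.4985889  0.03191919 0.24182495] [-0.03831231  0.02488669] [-89.94489559   0.13952082 -90.89214571] 0.0654705925745655 [ 0.6  0.5 -0. ]
wrist
st x -57.6 y -62.1  68.9 x 49.7  yaw -0.1
st x -48.2 y -166.0  70.1 x 50.1  yaw -4.9
st x 50.8 y 162.8  69.0 x 49.9  yaw 0.1
st x 57.2 y -166.6  69.9 x 50.0  yaw 2.0
top
st x 99.5 y -631.7  181.7 x 142.5  yaw 89.1
```

View pics/l_wrist.png

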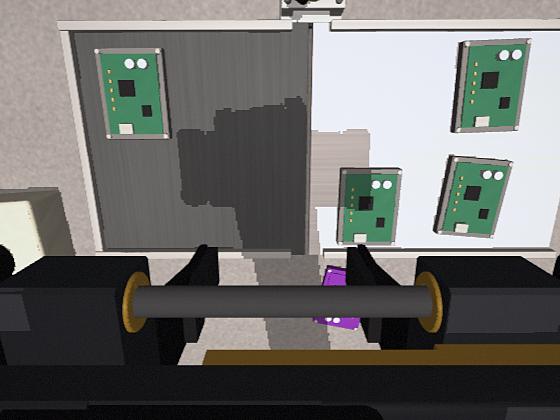

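Run:
```python
from h import *
g=st(-.0575,-.061)
plan([(*g,.12,SY-90,7),(*g,.0635,SY-90,5)])
```

```text
[[[12.5,17.3,-2.8],[0,0.0,0]],[[12.5,17.4,-2.8],[0,0.0,0]],[[12.5,17.3,-2.8],[0,0.0,0]],[[12.5,17.4,-2.8],[0,0.0,0]],[[12.4,17.3,-2.8],[0,0.0,0]],[[12.5,17.4,-2.8],[0,0.0,0]],[[12.4,17.3,-2.7],[0,0.1,0]],[[0.0,11.3,-0.0],[0,-0.0,0]],[[0.0,11.3,-0.0],[0,-0.0,0]],[[0.0,11.3,-0.0],[0,-0.0,0]],[[0.0,11.3,-0.0],[0,-0.0,0]],[[0.0,11.3,-0.0],[0,-0.0,0]]]
max 21.60671192014185 0.1 end [ 0.4782 -0.0536  0.0635] -90.82
```

Call:
{"method": "carry_out", "body": {
  "targets": [
    [[12.5, 17, -2.8], [0, 0, 0]],
    [[12.5, 17, -2.8], [0, 0, 0]],
    [[12.5, 17, -2.8], [0, 0, 0]],
    [[12.5, 17, -2.8], [0, 0, 0]],
    [[12.5, 17, -2.8], [0, 0, 0]],
    [[12.5, 17, -2.8], [0, 0, 0]],
    [[12.5, 17, -2.8], [0, 0, 0]],
    [[0, 0, 0], [0, 0, 0]],
    [[0, 0, 0], [0, 0, 0]],
    [[0, 0, 0], [0, 0, 0]]
  ],
  "jaw": 0.87
}}

```text
time_s: 26.2
tool_pos: [0.4789, -0.0538, 0.123]
tool_rot: [-89.9, -0.0, -90.7]
force: [0.5, -0.2, 0.2]
grip_width: 0.0758
```

Run:
```python
from h import *
p,y,o=state(); print(o['time_s'],p,tost(p),o['tool_rot'],o['grip_width'])
shot('wrist','pics/m_wrist.png')
shot('scene','pics/m_scene.png',(150,110,400,310),3.2)
```

```text
26.2 [ 0.47888183 -0.05377447  0.12298717] [-0.05682098 -0.06107377] [-8.99225702e+01 -4.03881406e-03 -9.06887862e+01] 0.07579305075655877
```

View pics/m_wrist.png

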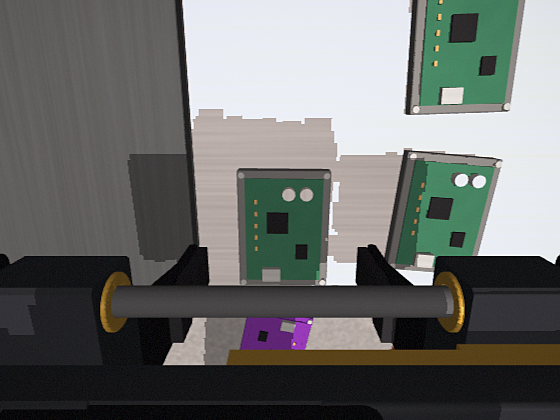

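View pics/m_scene.png

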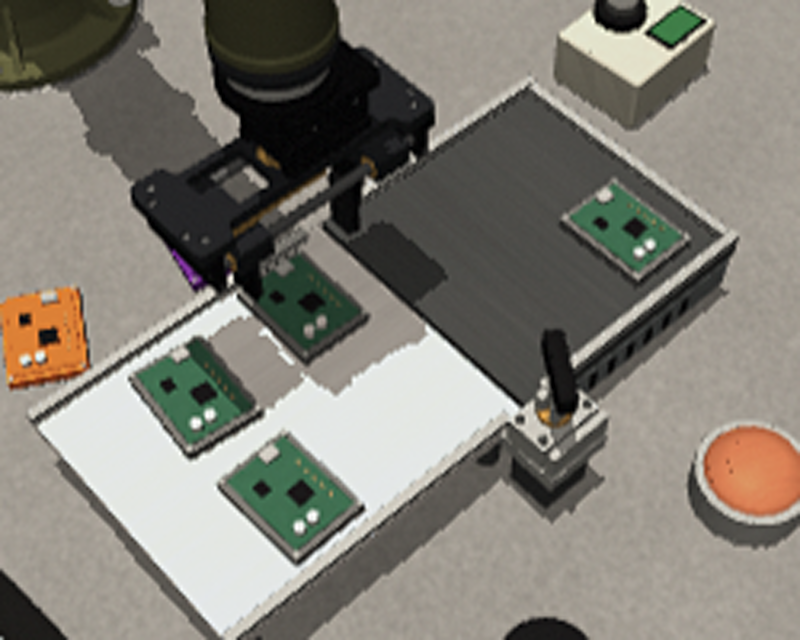

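Call:
{"method": "carry_out", "body": {
  "targets": [
    [[0, 18, 0], [0, 0, 0]],
    [[0, 18, 0], [0, 0, 0]],
    [[0, 12, 0], [0, 0, 0]],
    [[0, 7, 0], [0, 0, 0]],
    [[0, 3, 0], [0, 0, 0]],
    [[0, 0, 0], [0, 0, 0]],
    [[0, 0, 0], [0, 0, 0]]
  ]
}}

```text
time_s: 27.0
tool_pos: [0.4783, -0.055, 0.0647]
tool_rot: [-89.9, 0.0, -90.8]
force: [0.2, 0.7, 0.5]
grip_width: 0.0757
```

Call:
{"method": "carry_out", "body": {
  "targets": [
    [[0, 0, 0], [0, 0, 0]],
    [[0, 0, 0], [0, 0, 0]],
    [[0, 0, 0], [0, 0, 0]],
    [[0, 0, 0], [0, 0, 0]],
    [[0, 0, 0], [0, 0, 0]],
    [[0, 0, 0], [0, 0, 0]]
  ],
  "jaw": 0.6,
  "squeeze": 6
}}

```text
time_s: 27.6
tool_pos: [0.478, -0.0548, 0.0644]
tool_rot: [-90.0, 0.0, -90.8]
force: [-1.8, 0.2, 2.6]
grip_width: 0.0599
```

```bash
python3 -c "
from h import *
slide(-.053,.160)"
```

```text
[ 0.47799941 -0.05484917  0.06441492] [-0.05768831 -0.06216069]
[[[-6.7,0.0,0.1],[0,0.0,0]],[[-6.6,0.0,0.2],[0,0.0,0]],[[-14.0,0.0,0.3],[0,0.0,0]],[[-14.0,0.0,0.3],[0,0.0,0]],[[-14.0,0.0,0.3],[0,0.0,0]],[[-14.0,0.0,0.3],[0,0.0,0]],[[-14.0,0.0,0.3],[0,0.0,0]],[[-13.9,0.0,0.3],[0,0.0,0]],[[-14.0,0.0,0.3],[0,0.0,0]],[[-13.9,0.0,0.3],[0,0.0,0]],[[-14.0,0.0,0.3],[0,0.0,0]],[[-13.9,0.0,0.3],[0,0.0,0]]]
[[[-14.0,0.0,0.3],[0,0.0,0]],[[-13.9,0.0,0.3],[0,0.0,0]],[[-14.0,0.0,0.3],[0,0.0,0]],[[-13.9,0.0,0.3],[0,0.0,0]],[[-6.7,0.0,0.1],[0,0.0,0]],[[-6.7,0.0,0.2],[0,0.0,0]]]
max 14.003213916812097 0.0 end [0.4858 0.1673 0.0644] -90.78
```

Call:
{"method": "carry_out", "body": {
  "targets": [
    [[-6.7, 0, 0.1], [0, 0, 0]],
    [[-6.7, 0, 0.2], [0, 0, 0]],
    [[-14, 0, 0.3], [0, 0, 0]],
    [[-14, 0, 0.3], [0, 0, 0]],
    [[-14, 0, 0.3], [0, 0, 0]],
    [[-14, 0, 0.3], [0, 0, 0]],
    [[-14, 0, 0.3], [0, 0, 0]],
    [[-14, 0, 0.3], [0, 0, 0]],
    [[-14, 0, 0.3], [0, 0, 0]],
    [[-14, 0, 0.3], [0, 0, 0]],
    [[-14, 0, 0.3], [0, 0, 0]],
    [[-14, 0, 0.3], [0, 0, 0]]
  ]
}}

```text
time_s: 28.8
tool_pos: [0.4834, 0.0991, 0.0644]
tool_rot: [-90.0, -0.0, -90.8]
force: [0.3, -4.2, 5.6]
grip_width: 0.0597
```

Call:
{"method": "carry_out", "body": {
  "targets": [
    [[-14, 0, 0.3], [0, 0, 0]],
    [[-14, 0, 0.3], [0, 0, 0]],
    [[-14, 0, 0.3], [0, 0, 0]],
    [[-13, 0, 0.3], [0, 0, 0]],
    [[-7, 0, 0.1], [0, 0, 0]],
    [[-5, 0, 0.2], [0, 0, 0]],
    [[0, 0, 0], [0, 0, 0]],
    [[0, 0, 0], [0, 0, 0]]
  ]
}}

```text
time_s: 29.6
tool_pos: [0.4856, 0.1668, 0.0643]
tool_rot: [-90.0, 0.1, -90.7]
force: [0.4, -0.2, 4.4]
grip_width: 0.0599
```

Now release it, rise, and look again.

Call:
{"method": "carry_out", "body": {
  "targets": [
    [[0, 0, 0], [0, 0, 0]],
    [[0, 0, 0], [0, 0, 0]],
    [[0, 0, 0], [0, 0, 0]]
  ],
  "jaw": 0.75
}}

```text
time_s: 29.9
tool_pos: [0.4849, 0.1657, 0.0636]
tool_rot: [-90.1, -0.0, -90.8]
force: [-0.5, 0.4, 1.0]
grip_width: 0.0649
```

Call:
{"method": "carry_out", "body": {
  "targets": [
    [[0, -8, 0], [0, 0, 0]],
    [[0, -20, 0], [0, 0, 0]],
    [[0, -30, 0], [0, 0, 0]],
    [[0, -40, 0], [0, 0, 0]],
    [[0, -40, 0], [0, 0, 0]],
    [[0, -40, 0], [0, 0, 0]],
    [[45, 0, 5], [0, 0, 0]],
    [[45, 0, 5], [0, 0, 0]],
    [[45, 0, 5], [0, 0, 0]],
    [[30, 0, 0], [0, 0, 0]],
    [[0, 0, 0], [0, 0, 0]],
    [[0, 0, 0], [0, 0, 0]]
  ]
}}

```text
time_s: 31.1
tool_pos: [0.4983, -0.0002, 0.2425]
tool_rot: [-90.0, 0.1, -90.9]
force: [-0.7, 0.4, 0.1]
grip_width: 0.0654
```

```bash
python3 look.py n
```

```text
31.1 [ 4.98276503e-01 -2.12003954e-04  2.42536010e-01] [-0.03817605 -0.00724573] [-8.99781842e+01  9.05092258e-02 -9.09029349e+01] 0.0653816192352729 [-0.7  0.4  0.1]
wrist
st x -53.8 y 159.6  69.8 x 50.0  yaw -0.3
st x -48.1 y -165.8  70.1 x 50.1  yaw -4.9
st x 50.9 y 162.9  69.0 x 50.1  yaw -0.1
st x 57.2 y -166.5  69.9 x 49.9  yaw 2.0
top
st x 99.5 y -631.7  181.6 x 142.6  yaw 89.3
```

View pics/n_wrist.png

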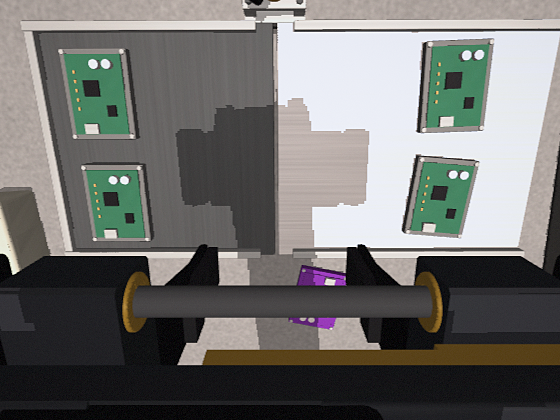

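Run:
```python
from h import *
g=st(.057,-.1655)
plan([(*g,.12,SY-88,8)])
```

```text
[[[20.0,15.3,11.9],[0,-0.2,0]],[[20.1,15.3,11.8],[0,-0.2,0]],[[20.1,15.3,11.7],[0,-0.2,0]],[[20.1,15.3,11.7],[0,-0.3,0]],[[20.2,15.3,11.5],[0,-0.2,0]],[[20.3,15.3,11.5],[0,-0.3,0]],[[20.3,15.2,11.4],[0,-0.2,0]],[[20.4,15.3,11.2],[0,-0.3,0]]]
max 27.900358420636824 0.3 end [ 0.5912 -0.1598  0.12  ] -88.79
```

Call:
{"method": "carry_out", "body": {
  "targets": [
    [[20, 15.3, 11.9], [0, -0.2, 0]],
    [[20, 15.3, 11.8], [0, -0.2, 0]],
    [[20, 15.3, 11.7], [0, -0.2, 0]],
    [[20, 15.3, 11.7], [0, -0.3, 0]],
    [[20.2, 15.3, 11.5], [0, -0.2, 0]],
    [[20.2, 15.3, 11.5], [0, -0.3, 0]],
    [[20.3, 15.3, 11.4], [0, -0.2, 0]],
    [[20.3, 15.3, 11.2], [0, -0.3, 0]],
    [[0, 0, 0], [0, 0, 0]],
    [[0, 0, 0], [0, 0, 0]],
    [[0, 0, 0], [0, 0, 0]]
  ],
  "jaw": 0.87
}}

```text
time_s: 32.3
tool_pos: [0.5914, -0.159, 0.12]
tool_rot: [-90.0, 0.1, -88.8]
force: [-0.1, 0.0, -0.0]
grip_width: 0.0756
```

Run:
```python
from h import *
p,y,o=state(); print(o['time_s'],p,tost(p),o['tool_rot'],o['grip_width'])
shot('wrist','pics/o_wrist.png')
shot('scene','pics/o_scene.png',(150,110,400,310),3.2)
```

```text
32.3 [ 0.59143293 -0.15896074  0.11997357] [ 0.05718777 -0.16467833] [-8.99905002e+01  5.74553346e-02 -8.87576731e+01] 0.07556849180207104
```

View pics/o_wrist.png

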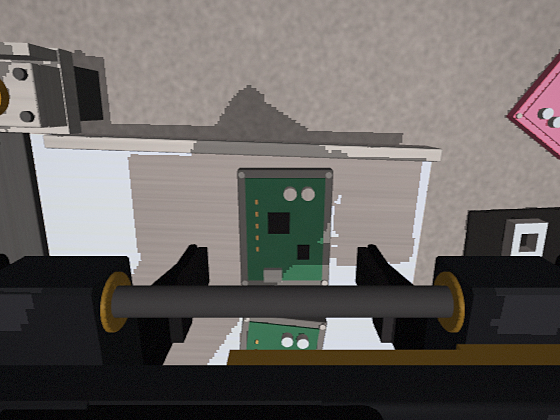

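View pics/o_scene.png

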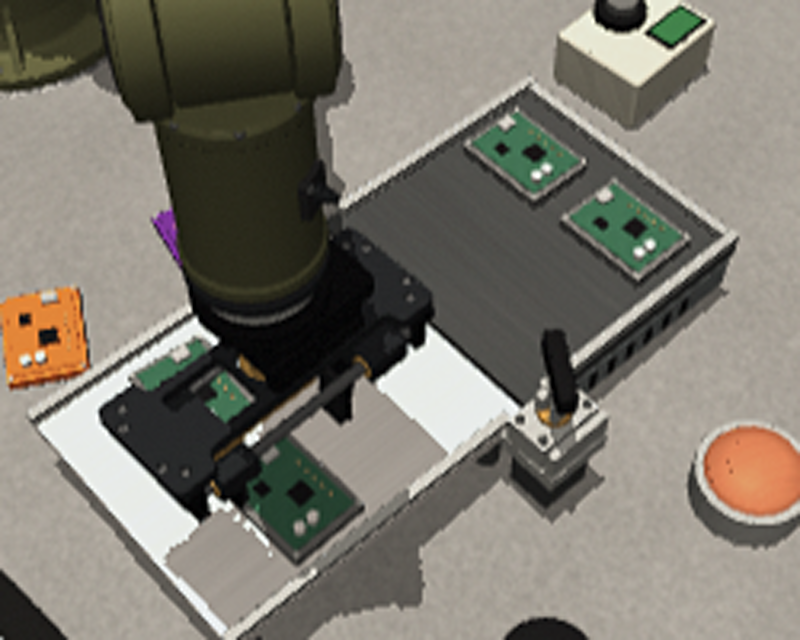

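Call:
{"method": "carry_out", "body": {
  "targets": [
    [[0, 18, 0], [0, 0, 0]],
    [[0, 16, 0], [0, 0, 0]],
    [[0, 12, 0], [0, 0, 0]],
    [[0, 7, 0], [0, 0, 0]],
    [[0, 3, 0], [0, 0, 0]],
    [[0, 0, 0], [0, 0, 0]],
    [[0, 0, 0], [0, 0, 0]]
  ]
}}

```text
time_s: 33.1
tool_pos: [0.5913, -0.1612, 0.0641]
tool_rot: [-90.0, -0.0, -88.9]
force: [-0.5, 0.0, 0.3]
grip_width: 0.0757
```

Call:
{"method": "carry_out", "body": {
  "targets": [
    [[0, 0, 0], [0, 0, 0]],
    [[0, 0, 0], [0, 0, 0]],
    [[0, 0, 0], [0, 0, 0]],
    [[0, 0, 0], [0, 0, 0]],
    [[0, 0, 0], [0, 0, 0]],
    [[0, 0, 0], [0, 0, 0]]
  ],
  "jaw": 0.6,
  "squeeze": 6
}}

```text
time_s: 33.7
tool_pos: [0.5913, -0.1609, 0.0641]
tool_rot: [-90.0, 0.0, -88.9]
force: [-1.2, 0.4, 2.5]
grip_width: 0.0603
```

```bash
python3 -c "
from h import *
slide(.052,.069,16)"
```

```text
[ 0.59126306 -0.16089111  0.06410994] [ 0.05704487 -0.16661088]
[[[-7.1,0.0,0.1],[0,0.1,0]],[[-7.0,0.0,0.1],[0,0.0,0]],[[-13.0,0.0,0.1],[0,0.1,0]],[[-13.0,0.0,0.1],[0,0.1,0]],[[-13.0,0.0,0.1],[0,0.1,0]],[[-13.0,0.0,0.1],[0,0.1,0]],[[-13.0,0.0,0.0],[0,0.1,0]],[[-12.9,0.0,0.0],[0,0.1,0]],[[-13.0,0.0,-0.0],[0,0.1,0]],[[-12.9,0.0,-0.0],[0,0.1,0]],[[-13.0,0.0,-0.1],[0,0.1,0]],[[-12.9,0.0,-0.1],[0,0.1,0]]]
[[[-13.0,0.0,-0.1],[0,0.1,0]],[[-12.9,0.0,-0.1],[0,0.1,0]],[[-13.0,0.0,-0.1],[0,0.1,0]],[[-12.9,0.0,-0.2],[0,0.1,0]],[[-13.0,0.0,-0.2],[0,0.1,0]],[[-12.9,0.0,-0.2],[0,0.2,0]],[[-7.1,0.0,-0.1],[0,0.1,0]],[[-7.1,0.0,-0.1],[0,0.0,0]]]
max 13.001538370516005 0.2 end [0.5895 0.0748 0.0641] -90.79
```

Call:
{"method": "carry_out", "body": {
  "targets": [
    [[-7, 0, 0.1], [0, 0.1, 0]],
    [[-7, 0, 0.1], [0, 0, 0]],
    [[-13, 0, 0.1], [0, 0.1, 0]],
    [[-13, 0, 0.1], [0, 0.1, 0]],
    [[-13, 0, 0.1], [0, 0.1, 0]],
    [[-13, 0, 0.1], [0, 0.1, 0]],
    [[-13, 0, 0], [0, 0.1, 0]],
    [[-13, 0, 0], [0, 0.1, 0]],
    [[-13, 0, 0], [0, 0.1, 0]],
    [[-13, 0, 0], [0, 0.1, 0]],
    [[-13, 0, -0.1], [0, 0.1, 0]],
    [[-13, 0, -0.1], [0, 0.1, 0]]
  ]
}}

```text
time_s: 34.9
tool_pos: [0.59, -0.0161, 0.064]
tool_rot: [-90.0, -0.0, -90.0]
force: [0.5, -3.7, 5.3]
grip_width: 0.0597
```

Call:
{"method": "carry_out", "body": {
  "targets": [
    [[-13, 0, -0.1], [0, 0.1, 0]],
    [[-13, 0, -0.1], [0, 0.1, 0]],
    [[-13, 0, -0.1], [0, 0.1, 0]],
    [[-13, 0, -0.2], [0, 0.1, 0]],
    [[-13, 0, -0.2], [0, 0.1, 0]],
    [[-12, 0, -0.2], [0, 0.2, 0]],
    [[-7, 0, -0.1], [0, 0.1, 0]],
    [[-5, 0, -0.1], [0, 0, 0]],
    [[0, 0, 0], [0, 0, 0]],
    [[0, 0, 0], [0, 0, 0]]
  ]
}}

```text
time_s: 35.9
tool_pos: [0.5892, 0.0738, 0.064]
tool_rot: [-90.0, 0.1, -90.7]
force: [-0.1, -1.3, 5.6]
grip_width: 0.0599
```

Run:
```python
from h import *
p,y,o=state(); print(o['time_s'],p,tost(p),o['tool_rot'],o['grip_width'])
shot('scene','pics/p_scene.png',(150,110,400,310),3.2)
```

```text
35.9 [0.58917569 0.07375115 0.0639888 ] [0.05168159 0.06797936] [-8.99964280e+01  5.39121241e-02 -9.07263753e+01] 0.05985995773381446
```

View pics/p_scene.png

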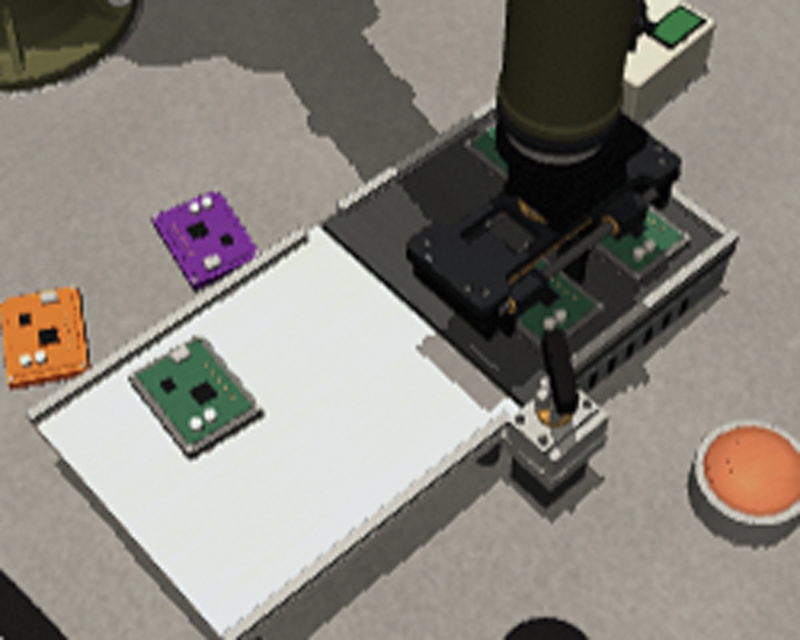

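Good. Release, rise, look.

Call:
{"method": "carry_out", "body": {
  "targets": [
    [[0, 0, 0], [0, 0, 0]],
    [[0, 0, 0], [0, 0, 0]],
    [[0, 0, 0], [0, 0, 0]]
  ],
  "jaw": 0.75
}}

```text
time_s: 36.25
tool_pos: [0.5883, 0.0732, 0.063]
tool_rot: [-90.1, 0.0, -90.7]
force: [0.7, 0.2, 0.2]
grip_width: 0.0649
```

Call:
{"method": "carry_out", "body": {
  "targets": [
    [[0, -8, 0], [0, 0, 0]],
    [[0, -20, 0], [0, 0, 0]],
    [[0, -30, 0], [0, 0, 0]],
    [[0, -40, 0], [0, 0, 0]],
    [[0, -40, 0], [0, 0, 0]],
    [[0, -40, 0], [0, 0, 0]],
    [[35, 0, -40], [0, 0, 0]],
    [[35, 0, -40], [0, 0, 0]],
    [[10, 0, -10], [0, 0, 0]],
    [[0, 0, 0], [0, 0, 0]],
    [[0, 0, 0], [0, 0, 0]]
  ]
}}

```text
time_s: 37.35
tool_pos: [0.5041, -0.0008, 0.2425]
tool_rot: [-89.9, 0.2, -90.8]
force: [0.9, 0.8, 0.2]
grip_width: 0.065
```

```bash
python3 look.py q
```

```text
37.35 [ 0.50411571 -0.00082832  0.24246537] [-0.03232881 -0.00778046] [-89.93933818   0.15047843 -90.76217745] 0.06503249938741232 [0.9 0.8 0.2]
wrist
st x -54.0 y 159.6  69.4 x 49.9  yaw -0.1
st x -48.2 y -165.9  70.1 x 50.0  yaw -4.9
st x 50.8 y 162.8  68.9 x 50.1  yaw 0.0
st x 51.8 y 68.1  68.7 x 49.8  yaw 0.1
top
st x 99.5 y -631.7  181.7 x 142.5  yaw 89.1
```

View pics/q_wrist.png

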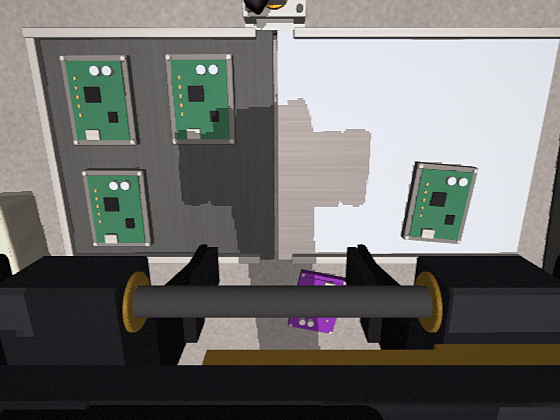

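Run:
```python
from h import *
g=st(-.0482,-.165)
plan([(*g,.12,SY-95,8)])
```

```text
[[[19.7,15.3,-2.0],[0,0.6,0]],[[19.7,15.3,-1.8],[0,0.6,0]],[[19.7,15.3,-1.7],[0,0.6,0]],[[19.7,15.3,-1.4],[0,0.7,0]],[[19.8,15.2,-1.2],[0,0.6,0]],[[19.7,15.3,-1.0],[0,0.7,0]],[[19.8,15.2,-0.8],[0,0.6,0]],[[19.8,15.3,-0.5],[0,0.7,0]]]
max 25.027584781596488 0.7 end [ 0.486  -0.1578  0.12  ] -95.83
```

Call:
{"method": "carry_out", "body": {
  "targets": [
    [[19.7, 15.3, -2], [0, 0.6, 0]],
    [[19.7, 15.3, -1.8], [0, 0.6, 0]],
    [[19.7, 15.3, -1.7], [0, 0.6, 0]],
    [[19.7, 15.3, -1.4], [0, 0.7, 0]],
    [[19.7, 15.3, -1.2], [0, 0.6, 0]],
    [[19.7, 15.3, -1], [0, 0.7, 0]],
    [[19.8, 15.3, -0.8], [0, 0.6, 0]],
    [[19.8, 15.3, -0.5], [0, 0.7, 0]],
    [[0, 0, 0], [0, 0, 0]],
    [[0, 0, 0], [0, 0, 0]],
    [[0, 0, 0], [0, 0, 0]]
  ],
  "jaw": 0.87
}}

```text
time_s: 38.55
tool_pos: [0.4863, -0.1578, 0.1199]
tool_rot: [-90.0, -0.0, -95.8]
force: [-0.4, 0.6, 0.2]
grip_width: 0.0759
```

Run:
```python
from h import *
p,y,o=state(); print(o['time_s'],p,tost(p),o['tool_rot'],o['grip_width'])
shot('wrist','pics/r_wrist.png')
```

```text
38.55 [ 0.48625727 -0.15783879  0.11993471] [-0.0479933  -0.16502497] [-8.99795307e+01 -4.77951983e-02 -9.57867599e+01] 0.07587257822814449
```

View pics/r_wrist.png

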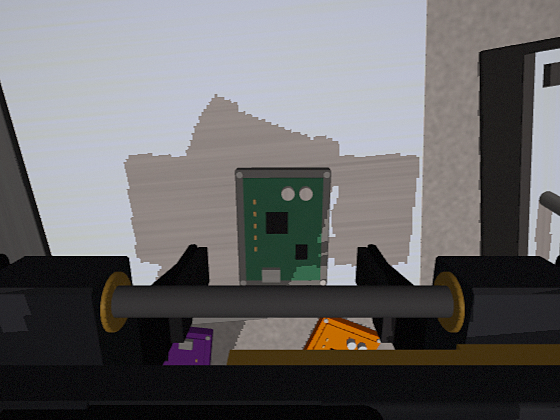

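Call:
{"method": "carry_out", "body": {
  "targets": [
    [[0, 18, 0], [0, 0, 0]],
    [[0, 16, 0], [0, 0, 0]],
    [[0, 12, 0], [0, 0, 0]],
    [[0, 7, 0], [0, 0, 0]],
    [[0, 3, 0], [0, 0, 0]],
    [[0, 0, 0], [0, 0, 0]],
    [[0, 0, 0], [0, 0, 0]]
  ]
}}

```text
time_s: 39.3
tool_pos: [0.4857, -0.159, 0.0641]
tool_rot: [-89.9, 0.0, -95.9]
force: [0.3, 0.6, 0.3]
grip_width: 0.0757
```

Call:
{"method": "carry_out", "body": {
  "targets": [
    [[0, 0, 0], [0, 0, 0]],
    [[0, 0, 0], [0, 0, 0]],
    [[0, 0, 0], [0, 0, 0]],
    [[0, 0, 0], [0, 0, 0]],
    [[0, 0, 0], [0, 0, 0]],
    [[0, 0, 0], [0, 0, 0]]
  ],
  "jaw": 0.6,
  "squeeze": 6
}}

```text
time_s: 39.9
tool_pos: [0.4855, -0.1588, 0.0638]
tool_rot: [-90.0, 0.0, -95.9]
force: [-0.4, 0.4, 2.5]
grip_width: 0.06
```

```bash
python3 -c "
from h import *
slide(-.053,.067,16)"
```

```text
[ 0.48546545 -0.15884694  0.06381212] [-0.04877096 -0.16604407]
[[[-7.0,0.0,-0.7],[0,-0.2,0]],[[-6.9,0.0,-0.8],[0,-0.1,0]],[[-12.8,0.0,-1.3],[0,-0.3,0]],[[-12.8,0.0,-1.2],[0,-0.3,0]],[[-12.8,0.0,-1.2],[0,-0.3,0]],[[-12.8,0.0,-1.1],[0,-0.3,0]],[[-12.8,0.0,-1.0],[0,-0.3,0]],[[-12.8,0.0,-1.0],[0,-0.3,0]],[[-12.8,0.0,-0.9],[0,-0.3,0]],[[-12.8,0.0,-0.8],[0,-0.3,0]],[[-12.8,0.0,-0.8],[0,-0.3,0]],[[-12.8,0.0,-0.7],[0,-0.3,0]]]
[[[-12.8,0.0,-0.6],[0,-0.2,0]],[[-12.8,0.0,-0.6],[0,-0.3,0]],[[-12.8,0.0,-0.5],[0,-0.2,0]],[[-12.7,0.0,-0.5],[0,-0.3,0]],[[-12.8,0.0,-0.4],[0,-0.2,0]],[[-12.8,0.0,-0.4],[0,-0.3,0]],[[-7.0,0.0,-0.2],[0,-0.2,0]],[[-6.9,0.0,-0.1],[0,-0.1,0]]]
max 12.865846260545787 0.3 end [0.4845 0.0742 0.0638] -90.8
```

Call:
{"method": "carry_out", "body": {
  "targets": [
    [[-7, 0, -0.7], [0, -0.2, 0]],
    [[-7, 0, -0.8], [0, -0.1, 0]],
    [[-12.8, 0, -1.3], [0, -0.3, 0]],
    [[-12.8, 0, -1.2], [0, -0.3, 0]],
    [[-12.8, 0, -1.2], [0, -0.3, 0]],
    [[-12.8, 0, -1.1], [0, -0.3, 0]],
    [[-12.8, 0, -1], [0, -0.3, 0]],
    [[-12.8, 0, -1], [0, -0.3, 0]],
    [[-12.8, 0, -0.9], [0, -0.3, 0]],
    [[-12.8, 0, -0.8], [0, -0.3, 0]],
    [[-12.8, 0, -0.8], [0, -0.3, 0]],
    [[-12.8, 0, -0.7], [0, -0.3, 0]]
  ]
}}

```text
time_s: 41.1
tool_pos: [0.4849, -0.0156, 0.0638]
tool_rot: [-90.0, -0.0, -92.6]
force: [0.0, -3.3, 5.6]
grip_width: 0.0598
```

Call:
{"method": "carry_out", "body": {
  "targets": [
    [[-12.8, 0, -0.6], [0, -0.2, 0]],
    [[-12.8, 0, -0.6], [0, -0.3, 0]],
    [[-12.8, 0, -0.5], [0, -0.2, 0]],
    [[-12.8, 0, -0.5], [0, -0.3, 0]],
    [[-12.8, 0, -0.4], [0, -0.2, 0]],
    [[-12.8, 0, -0.4], [0, -0.3, 0]],
    [[-7, 0, -0.2], [0, -0.2, 0]],
    [[-5, 0, -0.1], [0, -0.1, 0]],
    [[0, 0, 0], [0, 0, 0]],
    [[0, 0, 0], [0, 0, 0]]
  ]
}}

```text
time_s: 42.1
tool_pos: [0.4842, 0.074, 0.0637]
tool_rot: [-90.0, 0.0, -90.7]
force: [-0.0, -0.9, 4.1]
grip_width: 0.0601
```

Call:
{"method": "carry_out", "body": {
  "targets": [
    [[0, 0, 0], [0, 0, 0]],
    [[0, 0, 0], [0, 0, 0]],
    [[0, 0, 0], [0, 0, 0]]
  ],
  "jaw": 0.75
}}

```text
time_s: 42.4
tool_pos: [0.4835, 0.073, 0.0631]
tool_rot: [-90.1, 0.0, -90.8]
force: [0.9, 0.2, -0.5]
grip_width: 0.0649
```

Call:
{"method": "carry_out", "body": {
  "targets": [
    [[0, -8, 0], [0, 0, 0]],
    [[0, -20, 0], [0, 0, 0]],
    [[0, -30, 0], [0, 0, 0]],
    [[0, -40, 0], [0, 0, 0]],
    [[0, -40, 0], [0, 0, 0]],
    [[0, -40, 0], [0, 0, 0]],
    [[35, 0, 5], [0, 0, 0]],
    [[35, 0, 5], [0, 0, 0]],
    [[10, 0, 0], [0, 0, 0]],
    [[0, 0, 0], [0, 0, 0]],
    [[0, 0, 0], [0, 0, 0]]
  ]
}}

```text
time_s: 43.5
tool_pos: [0.4929, -0.0065, 0.2415]
tool_rot: [-90.0, 0.1, -90.8]
force: [-0.3, 0.2, -0.6]
grip_width: 0.0652
```

```bash
python3 look.py s
python3 - <<'E'
from h import *
shot('scene','pics/s_scene.png',(50,110,400,372),2.28)
E
```

```text
43.5 [ 0.49287415 -0.00653718  0.24151529] [-0.04348957 -0.01364572] [-9.00191998e+01  5.39703545e-02 -9.07652619e+01] 0.06517789963957178 [-0.3  0.2 -0.6]
wrist
st x -53.7 y 159.6  70.0 x 50.1  yaw -0.1
st x -52.8 y 66.6  70.0 x 49.5  yaw 0.7
st x 50.6 y 162.8  69.0 x 50.1  yaw 0.0
st x 51.6 y 67.9  68.9 x 50.0  yaw 0.2
top
st x 99.5 y -631.7  181.6 x 142.6  yaw 89.3
```

View pics/s_wrist.png

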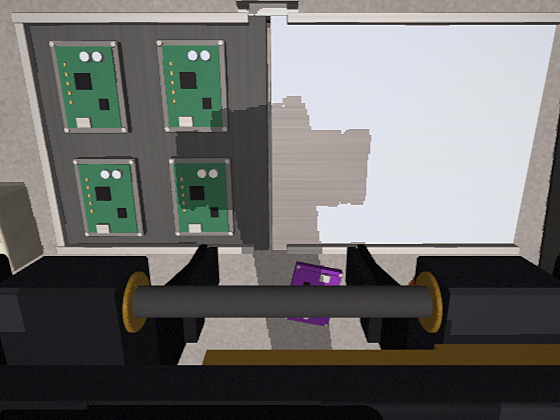

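View pics/s_scene.png

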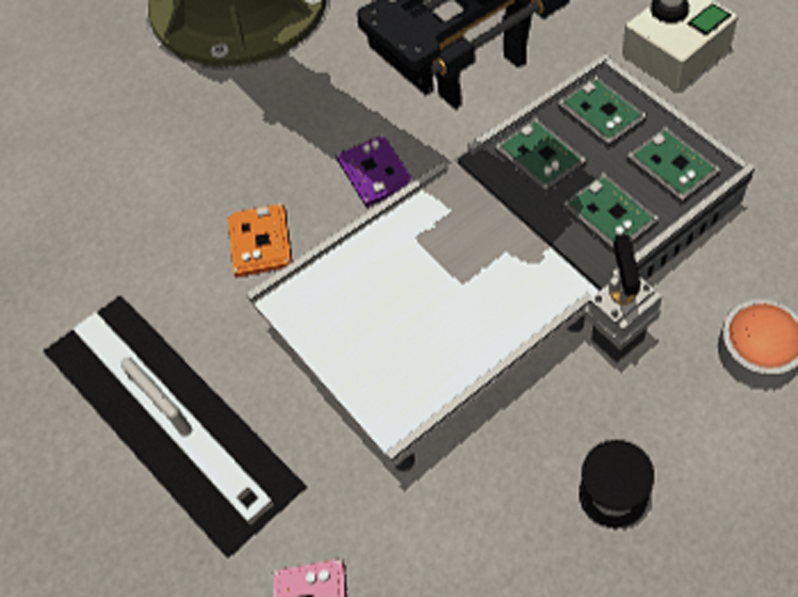

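Run:
```python
from h import *
plan([(.430,-.3706,.12,-86.7,11)])
```

```text
[[[33.2,11.0,-5.3],[0,-0.4,0]],[[33.2,11.0,-5.6],[0,-0.4,0]],[[33.1,11.0,-5.8],[0,-0.4,0]],[[33.1,11.1,-6.0],[0,-0.3,0]],[[33.0,11.0,-6.2],[0,-0.4,0]],[[33.0,11.1,-6.4],[0,-0.3,0]],[[33.0,11.0,-6.6],[0,-0.4,0]],[[32.9,11.1,-6.9],[0,-0.3,0]],[[32.9,11.0,-7.0],[0,-0.4,0]],[[32.9,11.1,-7.3],[0,-0.3,0]],[[32.8,11.0,-7.4],[0,-0.4,0]]]
max 35.48112174100475 0.4 end [ 0.43   -0.3706  0.12  ] -86.66
```

Call:
{"method": "carry_out", "body": {
  "targets": [
    [[33.2, 11, -5.3], [0, -0.4, 0]],
    [[33.2, 11, -5.6], [0, -0.4, 0]],
    [[33.1, 11, -5.8], [0, -0.4, 0]],
    [[33.1, 11, -6], [0, -0.3, 0]],
    [[33, 11, -6.2], [0, -0.4, 0]],
    [[33, 11, -6.4], [0, -0.3, 0]],
    [[33, 11, -6.6], [0, -0.4, 0]],
    [[33, 11, -6.9], [0, -0.3, 0]],
    [[33, 11, -7], [0, -0.4, 0]],
    [[33, 11, -7.3], [0, -0.3, 0]],
    [[32.8, 11, -7.4], [0, -0.4, 0]],
    [[0, 0, 0], [0, 0, 0]]
  ],
  "jaw": 0.5
}}

```text
time_s: 44.85
tool_pos: [0.4257, -0.3767, 0.1188]
tool_rot: [-90.3, -0.1, -87.2]
force: [-0.7, -0.7, -0.3]
grip_width: 0.0437
```

Call:
{"method": "carry_out", "body": {
  "targets": [
    [[0, 0, 0], [0, 0, 0]],
    [[0, 0, 0], [0, 0, 0]]
  ]
}}

```text
time_s: 45.05
tool_pos: [0.4305, -0.3707, 0.1203]
tool_rot: [-90.0, 0.1, -86.7]
force: [-0.2, 0.2, 0.4]
grip_width: 0.0434
```

Run:
```python
from h import *
C,im=shot('wrist','pics/t_wrist.png')
p,y,o=state();print(o['time_s'],p,y)
plan([(.430,-.3706,.0286,-86.7,6)])
```

```text
45.1 [ 0.43080477 -0.37048574  0.12054681] -86.61312241833896
[[[0.0,15.3,-0.1],[0,0.0,0]],[[0.0,15.3,-0.1],[0,0.0,0]],[[0.0,15.3,-0.2],[0,0.0,0]],[[0.0,15.3,-0.1],[0,0.0,0]],[[0.0,15.4,-0.2],[0,0.0,0]],[[0.1,15.3,-0.1],[0,0.1,0]]]
max 15.401298646542765 0.1 end [ 0.43   -0.3706  0.0286] -86.71
```

View pics/t_wrist.png

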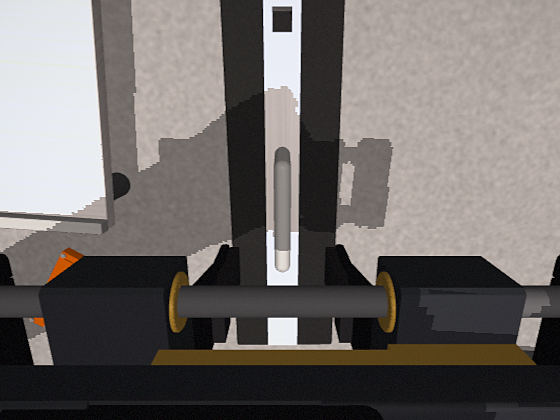

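Call:
{"method": "carry_out", "body": {
  "targets": [
    [[0, 20, 0], [0, 0, 0]],
    [[0, 30, -0.5], [0, 0, 0]],
    [[0, 20, 0], [0, 0, 0]],
    [[0, 12, 0], [0, 0, 0]],
    [[0, 8, 0], [0, 0, 0]],
    [[0, 1, 0], [0, 0, 0]],
    [[0, 0, 0], [0, 0, 0]],
    [[0, 0, 0], [0, 0, 0]]
  ]
}}

```text
time_s: 45.9
tool_pos: [0.4295, -0.3728, 0.0305]
tool_rot: [-89.9, -0.1, -86.8]
force: [0.5, -0.3, -0.1]
grip_width: 0.0434
```

Call:
{"method": "carry_out", "body": {
  "targets": [
    [[0, 0, 0], [0, 0, 0]],
    [[0, 0, 0], [0, 0, 0]],
    [[0, 0, 0], [0, 0, 0]],
    [[0, 0, 0], [0, 0, 0]],
    [[0, 0, 0], [0, 0, 0]],
    [[0, 0, 0], [0, 0, 0]],
    [[0, 0, 0], [0, 0, 0]],
    [[0, 0, 0], [0, 0, 0]]
  ],
  "jaw": 0,
  "squeeze": 40
}}

```text
time_s: 46.7
tool_pos: [0.4289, -0.3722, 0.0296]
tool_rot: [-90.0, 0.0, -86.8]
force: [-0.0, 1.1, 1.8]
grip_width: 0.0106
```

Run:
```python
from h import *
p,y,o=state();print(o['time_s'],p,o['tool_rot'],o['grip_width'],o['force'])
# bar x of grip: at release TCP .4300,-.3706 -> grip at bar x -1.2mm(st)
g=st(-.0512-.003,0.0); print(g)
zz=.15
plan([(p[0],p[1],zz,y,4),(g[0],g[1],zz,y-(3.55-SY)-0.15,13)])
```

```text
46.7 [ 0.42890107 -0.37223263  0.02959137] [-8.99926140e+01  1.95843748e-02 -8.67963580e+01] 0.010638292021334641 [-0.01041368  1.09502199  1.84558304]
[0.48235528 0.00725675]
[[[0.0,-30.1,0.0],[0,-0.0,0]],[[0.0,-30.1,0.0],[0,-0.0,0]],[[0.0,-30.1,0.0],[0,-0.0,0]],[[0.0,-30.1,0.0],[0,-0.0,0]],[[-28.9,-0.0,5.7],[0,0.3,0]],[[-28.9,-0.0,5.6],[0,0.4,0]],[[-29.0,-0.0,5.4],[0,0.3,0]],[[-29.0,-0.0,5.2],[0,0.4,0]],[[-29.1,-0.0,5.0],[0,0.3,0]],[[-29.1,-0.0,4.9],[0,0.3,0]],[[-29.1,-0.0,4.7],[0,0.4,0]],[[-29.1,-0.0,4.5],[0,0.3,0]]]
[[[-29.2,-0.0,4.4],[0,0.4,0]],[[-29.2,-0.0,4.2],[0,0.3,0]],[[-29.2,-0.0,4.0],[0,0.4,0]],[[-29.2,-0.0,3.8],[0,0.3,0]],[[-29.2,-0.0,3.7],[0,0.4,0]]]
max 30.1 0.4 end [0.4824 0.0072 0.15  ] -91.3
```

Call:
{"method": "carry_out", "body": {
  "targets": [
    [[0, -20, 0], [0, 0, 0]],
    [[0, -30, 0], [0, 0, 0]],
    [[0, -35, 0], [0, 0, 0]],
    [[0, -35, 0], [0, 0, 0]],
    [[-20, 0, 4], [0, 0.3, 0]],
    [[-28, 0, 5.5], [0, 0.3, 0]],
    [[-30, 0, 5.5], [0, 0.3, 0]],
    [[-30, 0, 5.5], [0, 0.3, 0]],
    [[-30, 0, 5], [0, 0.3, 0]],
    [[-30, 0, 5], [0, 0.3, 0]],
    [[-30, 0, 5], [0, 0.3, 0]],
    [[-30, 0, 5], [0, 0.3, 0]]
  ]
}}

```text
time_s: 47.9
tool_pos: [0.4606, -0.1417, 0.1492]
tool_rot: [-90.0, 0.1, -89.2]
force: [-0.1, -0.9, -2.5]
grip_width: 0.0108
```

Call:
{"method": "carry_out", "body": {
  "targets": [
    [[-30, 0, 4.5], [0, 0.3, 0]],
    [[-30, 0, 4.5], [0, 0.3, 0]],
    [[-30, 0, 4], [0, 0.3, 0]],
    [[-30, 0, 4], [0, 0.3, 0]],
    [[-20, 0, 2], [0, 0.4, 0]],
    [[-10, 0, 1], [0, 0, 0]],
    [[0, 0, 0], [0, 0, 0]],
    [[0, 0, 0], [0, 0, 0]]
  ]
}}

```text
time_s: 48.7
tool_pos: [0.4803, 0.0056, 0.1493]
tool_rot: [-90.0, -0.0, -90.9]
force: [-0.1, 0.0, -2.7]
grip_width: 0.0106
```

Run:
```python
from h import *
p,y,o=state();print(o['time_s'],p,tost(p),o['tool_rot'],o['grip_width'],o['force'])
g=st(-.054,-.0005); print(g)
plan([(g[0],g[1],.11,SY-90,4)])
shot('scene','pics/u_scene.png',(150,110,400,310),3.2)
shot('wrist','pics/u_wrist.png')
```

```text
48.7 [0.48027387 0.00560283 0.14934502] [-0.05625812 -0.00168282] [-9.00201071e+01 -4.87439125e-02 -9.08720463e+01] 0.010647773980159812 [-0.07511402  0.00410145 -2.71097904]
[0.48254828 0.00675401]
[[[-0.3,9.8,0.6],[0,-0.0,0]],[[-0.3,9.8,0.6],[0,-0.0,0]],[[-0.3,9.9,0.5],[0,-0.0,0]],[[-0.3,9.8,0.6],[0,-0.1,0]]]
max 9.917156850630125 0.1 end [0.4826 0.0068 0.11  ] -90.77
```

View pics/u_scene.png

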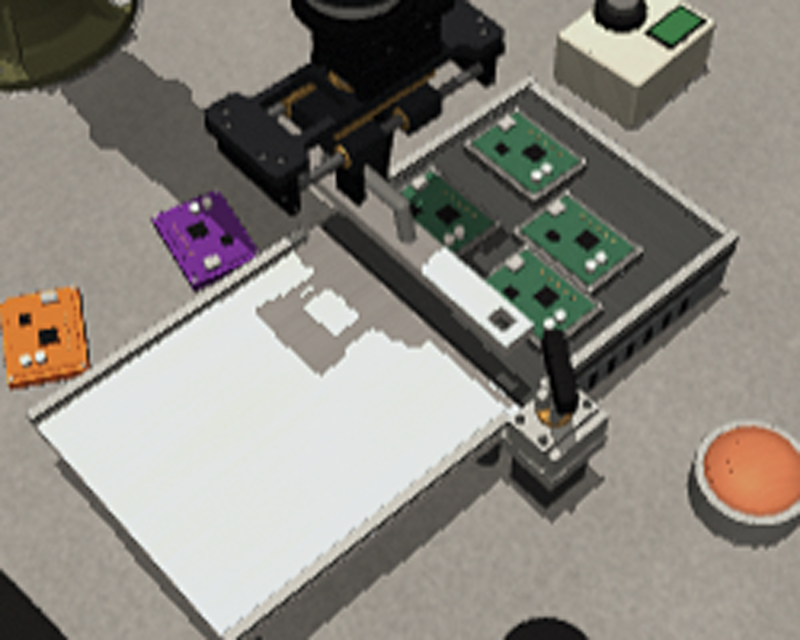

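View pics/u_wrist.png

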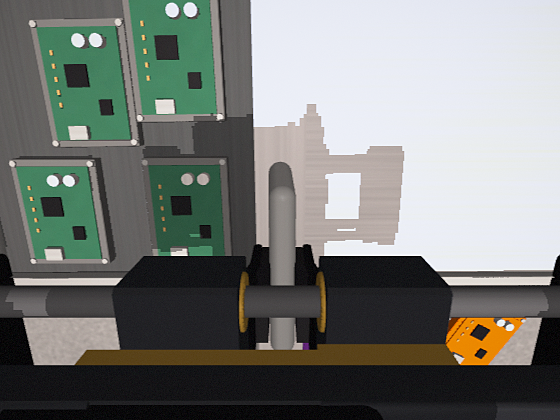

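Run:
```python
from pal import *
for n in('wrist','scene','top'):
    d=np.load(f'last_{n}.npz'); 
    if n=='top': C,im=shot('top','pics/u_top.png',(185,140,385,270),4)
    else: C,im=(d['K'],d['R'],d['t']),d['im']
    print(n); pallets(C,im)
```

```text
wrist
st x -53.7 y 160.0  69.4 x 50.4  yaw -0.1
st x -52.0 y 66.9  68.4 x 50.0  yaw -0.1
st x 35.1 y 127.2  70.1 x 50.3  yaw 0.7
st x 50.9 y 67.4  68.2 x 49.9  yaw 0.5
scene
st x -52.7 y 73.0  67.2 x 40.4  yaw 1.1
st x -1.4 y 119.6  205.0 x 108.4  yaw -21.3
top
st x 43.5 y 95.0  98.9 x 62.7  yaw -72.6
st x 99.5 y -631.7  181.7 x 142.5  yaw 89.1
```

View pics/u_top.png

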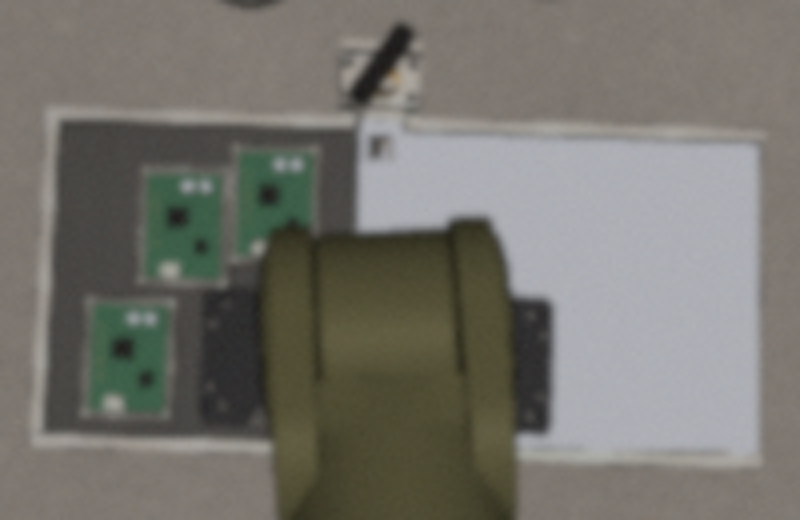

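A pallet was knocked from (51,163) to about (35,127). It is still square and wholly on the plate, so I'll carry on refitting the bar.

Call:
{"method": "carry_out", "body": {
  "targets": [
    [[-1, 10, 1], [0, 0, 0]],
    [[-0.5, 15, 1], [0, 0, 0]],
    [[0, 14, 0], [0, 0, 0]],
    [[0, 12, 0], [0, 0, 0]],
    [[0, 7, 0], [0, 0, 0]],
    [[0, 3, 0], [0, 0, 0]],
    [[0, 0, 0], [0, 0, 0]],
    [[0, 0, 0], [0, 0, 0]]
  ]
}}

```text
time_s: 49.65
tool_pos: [0.483, 0.0085, 0.089]
tool_rot: [-89.9, 0.0, -90.8]
force: [-0.4, 0.2, -2.1]
grip_width: 0.0104
```

Run:
```python
from h import *
p,y,o=state();print(o['time_s'],p,tost(p),o['tool_rot'],o['grip_width'],o['force'])
shot('scene','pics/v_scene.png',(200,150,370,280),4.6)
shot('top','pics/v_top.png',(245,140,325,270),5)
```

```text
49.65 [0.48299773 0.00849125 0.08895368] [-0.05357486  0.00124335] [-8.99486906e+01  8.91647550e-03 -9.08012976e+01] 0.010407823627878296 [-0.40996214  0.21150447 -2.14129185]
```

View pics/v_scene.png

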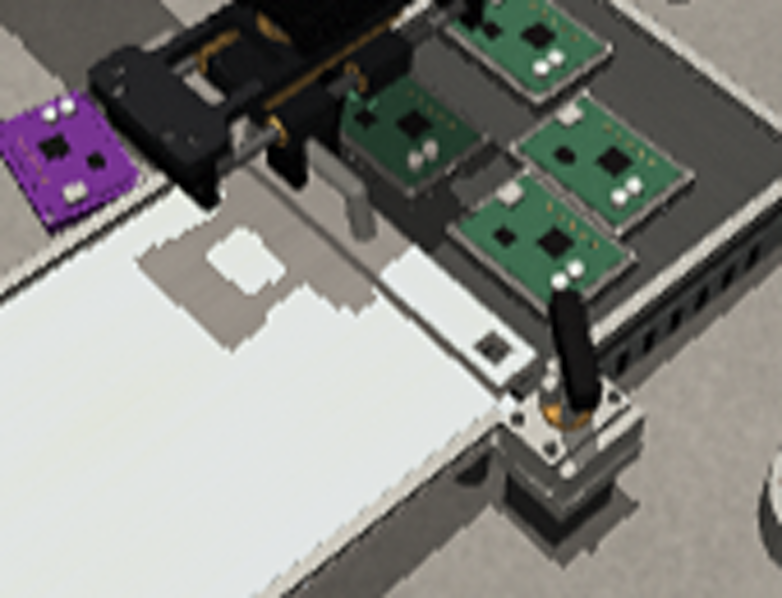

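Call:
{"method": "carry_out", "body": {
  "targets": [
    [[1.5, 1.5, 0], [0, 0, 0]],
    [[0, 1, 0], [0, 0, 0]],
    [[0, 0, 0], [0, 0, 0]],
    [[0, 0, 0], [0, 0, 0]]
  ]
}}

```text
time_s: 50.15
tool_pos: [0.4825, 0.007, 0.0861]
tool_rot: [-90.0, 0.0, -90.8]
force: [0.2, -0.0, -2.0]
grip_width: 0.011
```

Call:
{"method": "carry_out", "body": {
  "targets": [
    [[0, 0, 6], [0, 0, 0]],
    [[0, 0, 8], [0, 0, 0]],
    [[0, 0, 8], [0, 0, 0]],
    [[0, 0, 8], [0, 0, 0]],
    [[0, 0, 0], [0, 0, 0]]
  ]
}}

```text
time_s: 50.65
tool_pos: [0.514, 0.0063, 0.0862]
tool_rot: [-89.9, -0.1, -90.8]
force: [-0.4, -0.5, -2.7]
grip_width: 0.0107
```

Call:
{"method": "carry_out", "body": {
  "targets": [
    [[0, 0, 7], [0, 0, 0]],
    [[0, 0, 7], [0, 0, 0]],
    [[0, 0, 5], [0, 0, 0]],
    [[0, 0, 2], [0, 0, 0]],
    [[0, 0, 0], [0, 0, 0]],
    [[0, 0, 0], [0, 0, 0]]
  ]
}}

```text
time_s: 51.25
tool_pos: [0.5333, 0.0062, 0.086]
tool_rot: [-90.0, -0.0, -90.8]
force: [-0.1, -0.3, -2.6]
grip_width: 0.0107
```

Run:
```python
from h import *
p,y,o=state();print(o['time_s'],p,tost(p),o['tool_rot'],o['grip_width'],o['force'])
shot('scene','pics/w_scene.png',(200,150,370,280),4.6)
shot('top','pics/w_top.png',(245,140,325,270),4.5)
```

```text
51.25 [0.53328844 0.00617322 0.08598444] [-0.00325668 -0.00037229] [-9.00183231e+01 -1.10732797e-03 -9.08130376e+01] 0.010690098040454735 [-0.12452903 -0.28555652 -2.58756629]
```

View pics/w_scene.png

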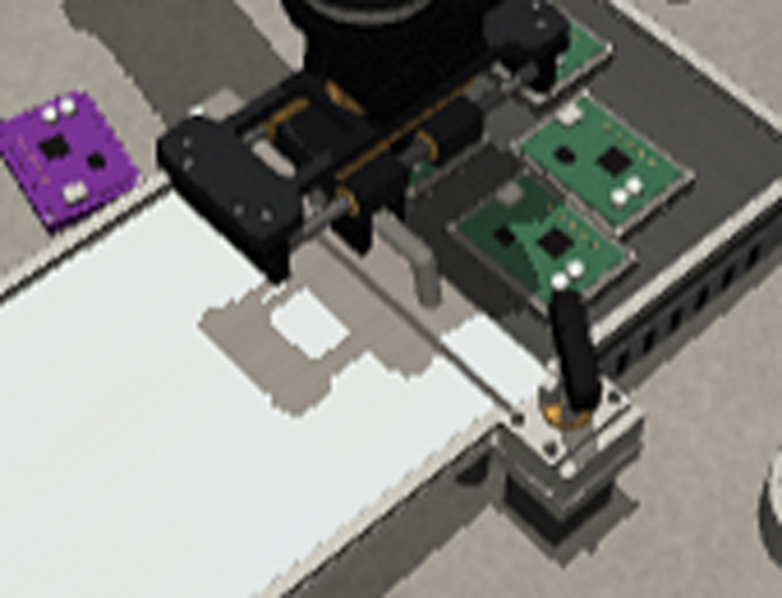

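View pics/w_top.png

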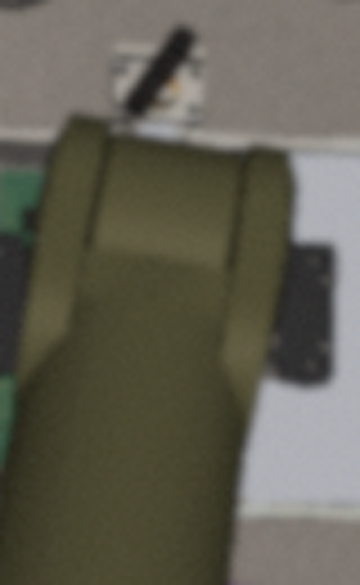

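Call:
{"method": "carry_out", "body": {
  "targets": [
    [[0, 0, 1], [0, 0, 0]],
    [[0, 1, 0], [0, 0, 0]],
    [[0, 0, 0], [0, 0, 0]],
    [[0, 0, 0], [0, 0, 0]]
  ]
}}

```text
time_s: 51.75
tool_pos: [0.5347, 0.0067, 0.0855]
tool_rot: [-90.0, 0.0, -90.8]
force: [-0.9, 0.1, 2.2]
grip_width: 0.011
```

Contact with the surface. Release and rise.

Call:
{"method": "carry_out", "body": {
  "targets": [
    [[0, 0, 0], [0, 0, 0]],
    [[0, 0, 0], [0, 0, 0]],
    [[0, 0, 0], [0, 0, 0]],
    [[0, 0, 0], [0, 0, 0]],
    [[0, 0, 0], [0, 0, 0]],
    [[0, 0, 0], [0, 0, 0]]
  ],
  "jaw": 0.5
}}

```text
time_s: 52.35
tool_pos: [0.5345, 0.0062, 0.085]
tool_rot: [-90.0, -0.0, -90.8]
force: [0.5, -0.1, 0.3]
grip_width: 0.0422
```

Call:
{"method": "carry_out", "body": {
  "targets": [
    [[0, -15, 0], [0, 0, 0]],
    [[0, -30, 0], [0, 0, 0]],
    [[0, -40, 0], [0, 0, 0]],
    [[0, -45, 0], [0, 0, 0]],
    [[0, -30, -20], [0, 0, 0]],
    [[0, 0, -20], [0, 0, 0]],
    [[0, 0, 0], [0, 0, 0]],
    [[0, 0, 0], [0, 0, 0]]
  ]
}}

```text
time_s: 53.15
tool_pos: [0.4948, 0.007, 0.2457]
tool_rot: [-89.9, 0.1, -90.8]
force: [0.3, 0.8, 0.5]
grip_width: 0.0437
```

Run:
```python
from pal import *
p,y,o=state();print(o['time_s'],p,tost(p),o['tool_rot'],o['grip_width'],o['force'])
C,im=shot('wrist','pics/x_wrist.png'); pallets(C,im)
print(proj(C,[[*st(x,yy),.072] for x in(-.13,.118) for yy in (-.013,.013)]).round(0), proj(C,[[*st(-.036,0),.108],[*st(.036,0),.108]]))
shot('top','pics/x_top.png',(185,140,385,270),4)
```

```text
53.15 [0.4947728  0.00702339 0.24569399] [-4.17804365e-02 -5.99656169e-05] [-89.92150038   0.11851175 -90.77323874] 0.043712285864416 [0.27666457 0.82572091 0.49816419]
st x -53.8 y 159.6  69.0 x 49.9  yaw -0.1
st x -52.6 y 66.7  68.7 x 49.6  yaw 0.1
st x 34.9 y 127.1  69.7 x 50.0  yaw 0.6
st x 51.7 y 67.4  69.6 x 49.4  yaw 0.6
[[294. 269.]
 [270. 269.]
 [297.   9.]
 [267.   9.]] [[282.08072913 191.09950607]
 [282.14980143 107.13500048]]
```

View pics/x_wrist.png

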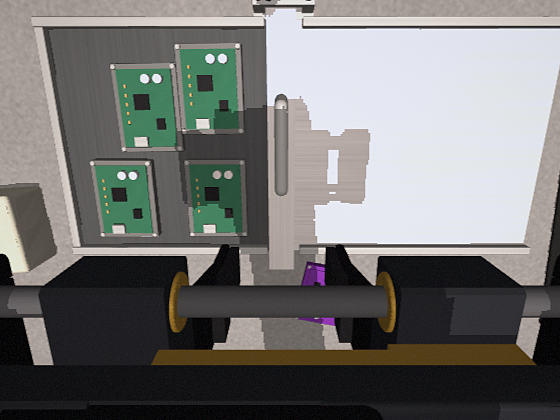

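View pics/x_top.png

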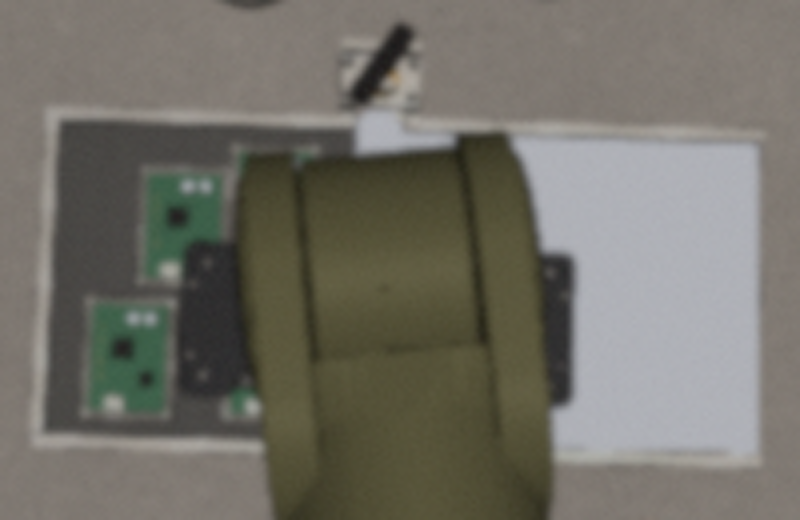

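Run:
```python
from h import *
plan([(.6715,.0052,.20,55.2,18)])
```

```text
[[[-0.1,2.5,9.8],[0,-8.1,0]],[[1.3,2.5,9.7],[0,-8.1,0]],[[2.7,2.5,9.4],[0,-8.1,0]],[[4.0,2.5,9.0],[0,-8.1,0]],[[5.2,2.5,8.3],[0,-8.1,0]],[[6.3,2.5,7.5],[0,-8.1,0]],[[7.3,2.5,6.5],[0,-8.1,0]],[[8.2,2.5,5.4],[0,-8.1,0]],[[8.9,2.5,4.2],[0,-8.1,0]],[[9.4,2.5,2.9],[0,-8.1,0]],[[9.7,2.5,1.6],[0,-8.1,0]],[[9.8,2.5,0.2],[0,-8.1,0]]]
[[[9.8,2.5,-1.2],[0,-8.1,0]],[[9.5,2.5,-2.5],[0,-8.1,0]],[[9.0,2.5,-3.9],[0,-8.2,0]],[[8.4,2.5,-5.1],[0,-8.1,0]],[[7.6,2.5,-6.2],[0,-8.2,0]],[[6.6,2.4,-7.2],[0,-8.1,0]]]
max 10.184792585025972 8.2 end [0.6715 0.0052 0.2   ] 55.19
```

Call:
{"method": "carry_out", "body": {
  "targets": [
    [[0, 2.5, 9.8], [0, -8.1, 0]],
    [[1.3, 2.5, 9.7], [0, -8.1, 0]],
    [[2.7, 2.5, 9.4], [0, -8.1, 0]],
    [[4, 2.5, 9], [0, -8.1, 0]],
    [[5.2, 2.5, 8.3], [0, -8.1, 0]],
    [[6.3, 2.5, 7.5], [0, -8.1, 0]],
    [[7.3, 2.5, 6.5], [0, -8.1, 0]],
    [[8.2, 2.5, 5.4], [0, -8.1, 0]],
    [[8.9, 2.5, 4.2], [0, -8.1, 0]],
    [[9.4, 2.5, 2.9], [0, -8.1, 0]],
    [[9.7, 2.5, 1.6], [0, -8.1, 0]],
    [[9.8, 2.5, 0.2], [0, -8.1, 0]]
  ],
  "jaw": 0.6
}}

```text
time_s: 54.45
tool_pos: [0.6129, 0.0054, 0.2134]
tool_rot: [-90.1, 0.1, 6.7]
force: [0.3, 0.0, 0.4]
grip_width: 0.0521
```

Call:
{"method": "carry_out", "body": {
  "targets": [
    [[9.8, 2.5, -1.2], [0, -8.1, 0]],
    [[9.5, 2.5, -2.5], [0, -8.1, 0]],
    [[9, 2.5, -3.9], [0, -8.2, 0]],
    [[8.4, 2.5, -5.1], [0, -8.1, 0]],
    [[7.6, 2.5, -6.2], [0, -8.2, 0]],
    [[6.6, 2.4, -7.2], [0, -8.1, 0]],
    [[0, 0, 0], [0, 0, 0]],
    [[0, 0, 0], [0, 0, 0]],
    [[0, 0, 0], [0, 0, 0]]
  ]
}}

```text
time_s: 55.35
tool_pos: [0.6708, 0.0049, 0.1996]
tool_rot: [-90.0, 0.1, 55.0]
force: [0.4, -0.5, -0.1]
grip_width: 0.0523
```

Run:
```python
from pal import *
p,y,o=state();print(o['time_s'],p,tost(p),o['tool_rot'],o['grip_width'],o['force'],o['qpos'].round())
C,im=shot('wrist','pics/y_wrist.png')
plan([(.6713,.0051,.1235,55.2,5)])
```

```text
55.35 [0.6708474  0.00492303 0.19963407] [0.13430632 0.00029826] [-8.99717750e+01  5.87492323e-02  5.50441871e+01] 0.052274900007659345 [ 0.37306719 -0.48013616 -0.13401964] [-31.  25.  38.  83. -15.  78.  63.]
[[[0.1,15.3,-0.1],[0,-0.0,0]],[[0.0,15.3,-0.1],[0,-0.0,0]],[[0.1,15.3,-0.0],[0,-0.0,0]],[[0.0,15.3,-0.1],[0,-0.1,0]],[[0.1,15.3,-0.0],[0,-0.0,0]]]
max 15.300653580811508 0.1 end [0.6713 0.0051 0.1235] 55.19
```

View pics/y_wrist.png

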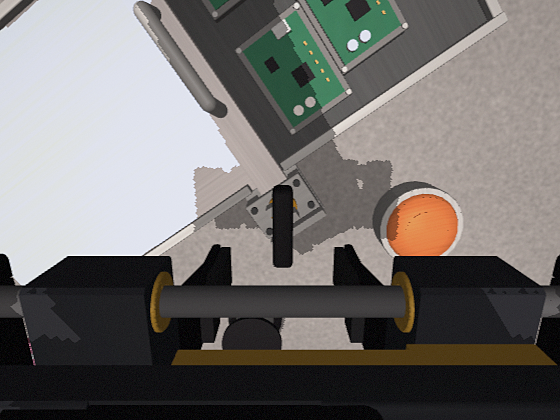

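Call:
{"method": "carry_out", "body": {
  "targets": [
    [[0.3, 20, 0], [0, 0, 0]],
    [[0, 25, 0], [0, 0, 0]],
    [[0, 18, 0], [0, 0, 0]],
    [[0, 9, 0], [0, 0, 0]],
    [[0, 4, 0], [0, 0, 0]],
    [[0, 0, 0], [0, 0, 0]],
    [[0, 0, 0], [0, 0, 0]]
  ]
}}

```text
time_s: 56.1
tool_pos: [0.672, 0.0054, 0.1254]
tool_rot: [-90.1, -0.1, 55.2]
force: [-0.6, -0.2, 1.0]
grip_width: 0.052
```

Call:
{"method": "carry_out", "body": {
  "targets": [
    [[0, 0, 0], [0, 0, 0]],
    [[0, 0, 0], [0, 0, 0]],
    [[0, 0, 0], [0, 0, 0]],
    [[0, 0, 0], [0, 0, 0]],
    [[0, 0, 0], [0, 0, 0]],
    [[0, 0, 0], [0, 0, 0]],
    [[0, 0, 0], [0, 0, 0]],
    [[0, 0, 0], [0, 0, 0]],
    [[0, 0, 0], [0, 0, 0]]
  ],
  "jaw": 0,
  "squeeze": 45
}}

```text
time_s: 57.0
tool_pos: [0.6711, 0.0051, 0.1242]
tool_rot: [-90.0, 0.0, 55.2]
force: [-0.7, -0.6, 0.5]
grip_width: 0.0139
```

Call:
{"method": "carry_out", "body": {
  "targets": [
    [[0, -1.5, 0], [0, 0, 0]],
    [[0, -0.5, 0], [0, 6, 0]],
    [[0, 0, 0], [0, 7, 0]],
    [[0, 0, 0], [0, 8, 0]],
    [[0, 0, 0], [0, 8, 0]],
    [[0, 0, 0], [0, 8, 0]],
    [[0, 0, 0], [0, 8, 0]],
    [[0, 0, 0], [0, 7, 0]],
    [[0, 0, 0], [0, 4, 0]],
    [[0, 0, 0], [0, 0, 0]],
    [[0, 0, 0], [0, 0, 0]]
  ]
}}

```text
time_s: 58.1
tool_pos: [0.6722, 0.0058, 0.1248]
tool_rot: [-90.1, -0.1, -0.8]
force: [5.2, -0.8, -9.6]
grip_width: 0.0139
```

Call:
{"method": "carry_out", "body": {
  "targets": [
    [[0, 4, 0], [0, 0, 0]],
    [[0, 4, 0], [0, 0, 0]],
    [[0, 3, 0], [0, 0, 0]],
    [[0, 2, 0], [0, 0, 0]],
    [[0, 0, 0], [0, 0, 0]],
    [[0, 0, 0], [0, 0, 0]]
  ]
}}

```text
time_s: 58.7
tool_pos: [0.6722, 0.0058, 0.1134]
tool_rot: [-90.0, -0.1, -0.8]
force: [5.6, -0.6, -5.3]
grip_width: 0.0139
```

Call:
{"method": "carry_out", "body": {
  "targets": [
    [[0, 1, 0], [0, 0, 0]],
    [[0, 0, 0], [0, 0, 0]]
  ]
}}

```text
time_s: 58.9
tool_pos: [0.6722, 0.0058, 0.1126]
tool_rot: [-90.0, -0.1, -0.8]
force: [5.9, -0.8, -4.5]
grip_width: 0.0137
```

Call:
{"method": "carry_out", "body": {
  "targets": [
    [[0, 0, 0], [0, 0, 0]],
    [[0, 0, 0], [0, 0, 0]],
    [[0, 0, 0], [0, 0, 0]],
    [[0, 0, 0], [0, 0, 0]],
    [[0, 0, 0], [0, 0, 0]]
  ],
  "jaw": 0.6
}}

```text
time_s: 59.4
tool_pos: [0.671, 0.0055, 0.1122]
tool_rot: [-90.0, 0.0, -0.8]
force: [0.4, 0.2, -0.6]
grip_width: 0.0459
```

Call:
{"method": "carry_out", "body": {
  "targets": [
    [[0, -15, 0], [0, 0, 0]],
    [[0, -30, 0], [0, 0, 0]],
    [[0, -40, 0], [0, 0, 0]],
    [[0, -25, 0], [0, 0, 0]],
    [[0, 0, 0], [0, 0, 0]],
    [[0, 0, 0], [0, 0, 0]]
  ]
}}

```text
time_s: 60.0
tool_pos: [0.6716, 0.0053, 0.2234]
tool_rot: [-90.0, -0.1, -0.8]
force: [-0.4, 0.8, -0.8]
grip_width: 0.0523
```

Run:
```python
from pal import *
p,y,o=state();print(o['time_s'],p,tost(p),o['tool_rot'],o['grip_width'],o['force'])
C,im=shot('wrist','pics/z_wrist.png')
for z in (.132,.144): print(z,proj(C,[[*st(.135,-.028),z],[*st(.135,.028),z]]))
C,im=shot('scene','pics/z_scene.png',(270,170,370,270),6)
for z in (.132,.144): print(z,(proj(C,[[*st(.135,-.028),z],[*st(.135,.028),z]])-(270,170))*6)
```

```text
60.0 [0.67156618 0.00531661 0.22339169] [0.13501955 0.00070185] [-89.97457422  -0.09392347  -0.80463509] 0.0523296605725691 [-0.3858556   0.80766984 -0.75255691]
0.132 [[282.42273536 247.19841987]
 [282.46252951 177.56877421]]
0.144 [[282.45323023 253.23824166]
 [282.49680379 180.73448568]]
0.132 [[267.20167331 386.9635988 ]
 [381.53321858 295.77452188]]
0.144 [[269.55299011 367.84084254]
 [385.06622176 276.13309926]]
```

View pics/z_wrist.png

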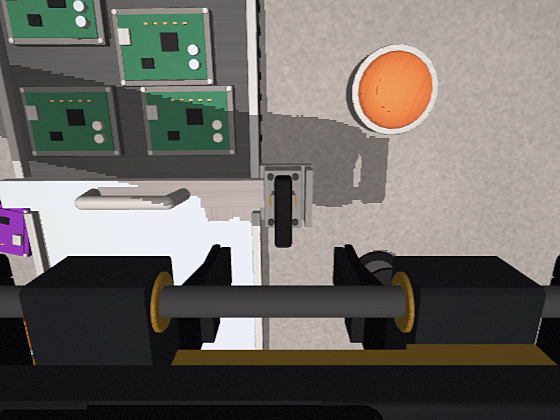

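View pics/z_scene.png

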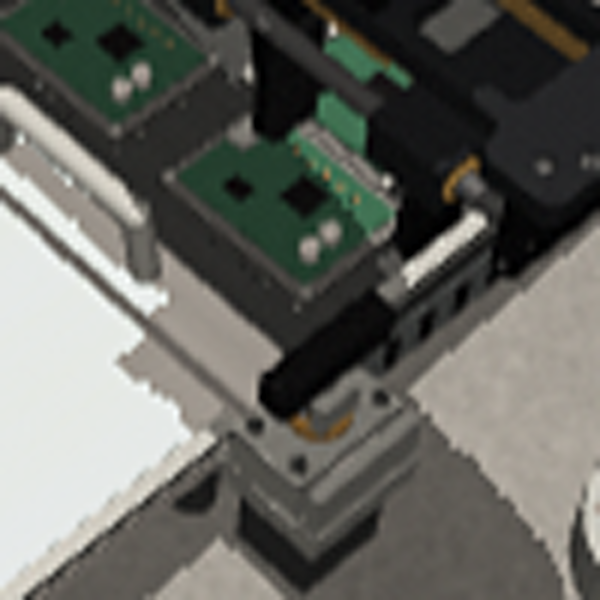

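Run:
```python
from h import *
a=cv2.imread('pics/a_scene.png'); b=np.load('last_scene.npz')['im'][:,:,::-1]
f=lambda i:cv2.resize(i[200:260,300:360],None,fx=6,fy=6,interpolation=cv2.INTER_NEAREST)
cv2.imwrite('pics/cmp.png',np.hstack([f(a),f(b)]))
C=cal('top'); 
t=cv2.imread('pics/a_top.png'); 
cv2.imwrite('pics/ctl.png',np.hstack([cv2.resize(t[215:275,115:185],None,fx=6,fy=6,interpolation=cv2.INTER_CUBIC),cv2.resize(a[90:150,315:385],None,fx=6,fy=6,interpolation=cv2.INTER_CUBIC)[:,:380]]))
```

```text
(no output)
```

View pics/cmp.png

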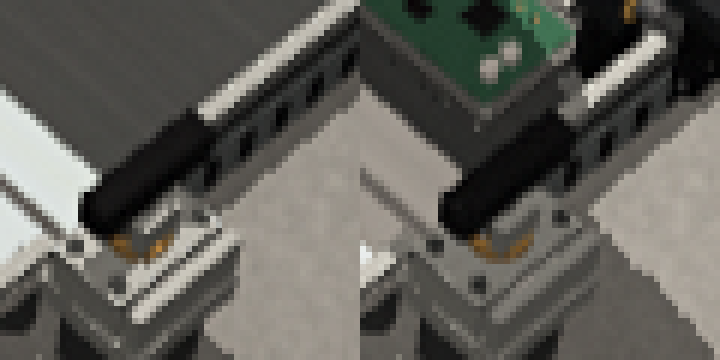

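View pics/ctl.png

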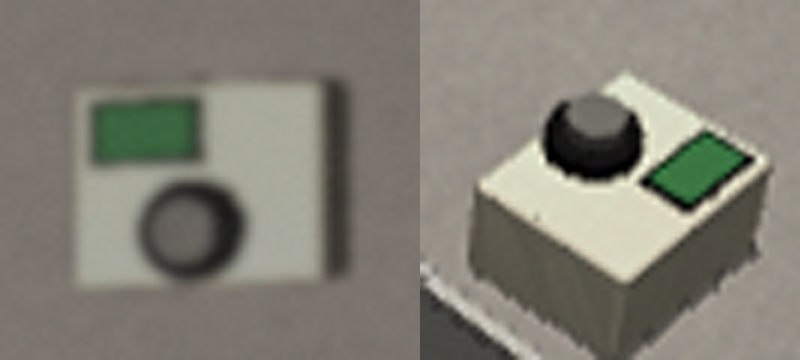

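Run:
```python
from h import *
A=cal('top');B=cal('scene')
P=[k[0]@np.c_[k[1],k[2]] for k in(A,B)]
X=cv2.triangulatePoints(P[0],P[1],np.array([[145.1],[252.6]]),np.array([[344.6],[108.9]])); X=(X[:3]/X[3])[:,0]; print(X)
print(proj(A,X),proj(B,X))
# controller top 55
g=X[:2]; p,y,o=state()
plan([(p[0],p[1],.24,y,1),(g[0]+0.0,g[1]-.03,.24,0,14)])
```

```text
[0.42130121 0.35101484 0.07767014]
[[144.76843373 252.26821346]] [[344.23356657 108.94299811]]
[[[0.0,-18.7,0.0],[0,-0.0,0]],[[-18.1,0.0,22.3],[0,-0.1,0]],[[-18.1,0.0,22.3],[0,-0.1,0]],[[-18.0,0.0,22.3],[0,-0.0,0]],[[-18.0,0.0,22.3],[0,-0.1,0]],[[-18.0,0.0,22.4],[0,-0.0,0]],[[-18.0,0.0,22.4],[0,-0.1,0]],[[-18.0,0.0,22.4],[0,-0.0,0]],[[-18.0,0.0,22.4],[0,-0.1,0]],[[-17.9,0.0,22.4],[0,-0.0,0]],[[-17.9,0.0,22.4],[0,-0.1,0]],[[-17.9,0.0,22.5],[0,-0.0,0]]]
[[[-17.9,0.0,22.5],[0,-0.1,0]],[[-17.9,0.0,22.5],[0,-0.0,0]],[[-17.9,0.0,22.5],[0,-0.1,0]]]
max 28.751695602172752 0.1 end [0.4213 0.3211 0.24  ] 0.0
```

Call:
{"method": "carry_out", "body": {
  "targets": [
    [[-10, -5, 12], [0, 0, 0]],
    [[-18, 0, 25], [0, 0, 0]],
    [[-20, 0, 28], [0, 0, 0]],
    [[-20, 0, 28], [0, 0, 0]],
    [[-20, 0, 28], [0, 0, 0]],
    [[-20, 0, 28], [0, 0, 0]],
    [[-20, 0, 28], [0, 0, 0]],
    [[-20, 0, 28], [0, 0, 0]],
    [[-20, 0, 28], [0, 0, 0]],
    [[-20, 0, 28], [0, 0, 0]],
    [[-20, 0, 28], [0, 0, 0]],
    [[-20, 0, 28], [0, 0, 0]]
  ],
  "jaw": 0
}}

```text
time_s: 61.3
tool_pos: [0.446, 0.3263, 0.226]
tool_rot: [-90.1, 0.1, -0.8]
force: [0.1, 0.1, 0.8]
grip_width: 0.0007
```

Call:
{"method": "carry_out", "body": {
  "targets": [
    [[-17, 0, 25], [0, 0, 0]],
    [[-9, 0, 8], [0, 0, 0]],
    [[0, 0, 0], [0, 0, 0]],
    [[0, 0, 0], [0, 0, 0]],
    [[0, 0, 0], [0, 0, 0]]
  ]
}}

```text
time_s: 61.8
tool_pos: [0.4237, 0.3569, 0.2271]
tool_rot: [-90.0, -0.0, -1.0]
force: [-0.3, 1.0, -0.5]
grip_width: 0.0006
```

Run:
```python
from pal import *
p,y,o=state();print(o['time_s'],p,o['tool_rot'],o['grip_width'],o['force'])
C,im=shot('wrist','pics/za_wrist.png')
print(proj(C,[.4213,.351,.078]))
```

```text
61.8 [0.42368703 0.35688301 0.22713675] [-9.00370124e+01 -3.01502137e-02 -9.97141122e-01] 0.0005558806552087615 [-0.2696153   0.95844227 -0.52571642]
[[280.07370979 200.77434802]]
```

View pics/za_wrist.png

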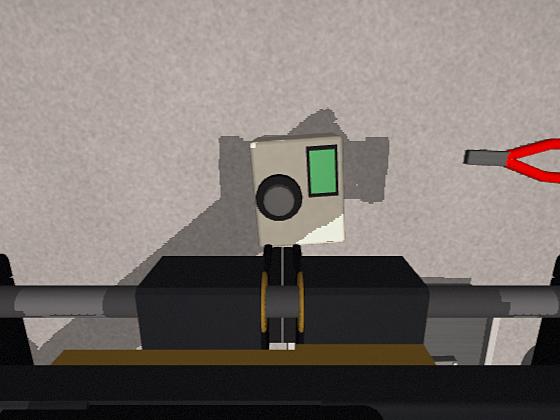

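Call:
{"method": "carry_out", "body": {
  "targets": [
    [[-3, 20, -4], [0, 0, 0]],
    [[0, 40, 0], [0, 0, 0]],
    [[0, 40, 0], [0, 0, 0]],
    [[0, 25, 0], [0, 0, 0]],
    [[0, 12, 0], [0, 0, 0]],
    [[0, 4, 0], [0, 0, 0]],
    [[0, 0, 0], [0, 0, 0]],
    [[0, 0, 0], [0, 0, 0]]
  ]
}}

```text
time_s: 62.65
tool_pos: [0.4203, 0.3556, 0.0877]
tool_rot: [-89.9, -0.1, -0.8]
force: [-0.6, 0.2, 0.4]
grip_width: 0.0001
```

Run:
```python
from pal import *
p,y,o=state();print(o['time_s'],p,o['tool_rot'],o['grip_width'],o['force'])
C,im=shot('scene','pics/zb_scene.png',(300,60,400,160),6)
```

```text
62.65 [0.4202592  0.35564595 0.08766503] [-89.88405021  -0.10067081  -0.82045793] 0.00010745413489678297 [-0.61704757  0.20388615  0.35721989]
```

View pics/zb_scene.png

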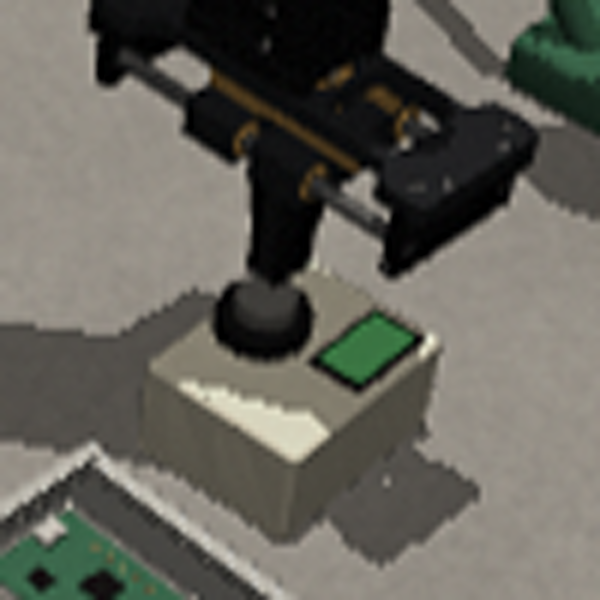

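Call:
{"method": "carry_out", "body": {
  "targets": [
    [[0, 4, -1.5], [0, 0, 0]],
    [[0, 4, 0], [0, 0, 0]],
    [[0, 2, 0], [0, 0, 0]],
    [[0, 2, 0], [0, 0, 0]],
    [[0, 0, 0], [0, 0, 0]]
  ]
}}

```text
time_s: 63.2
tool_pos: [0.4192, 0.3536, 0.0742]
tool_rot: [-90.0, -0.0, -0.8]
force: [-1.2, -1.8, 3.2]
grip_width: 0.0004
```

Call:
{"method": "carry_out", "body": {
  "targets": [
    [[0, 1.5, 0], [0, 0, 0]],
    [[0, 1.5, 0], [0, 0, 0]],
    [[0, 0, 0], [0, 0, 0]]
  ]
}}

```text
time_s: 63.5
tool_pos: [0.4192, 0.3536, 0.0715]
tool_rot: [-90.0, 0.0, -0.8]
force: [-1.6, -0.6, 5.0]
grip_width: 0.0001
```

Call:
{"method": "carry_out", "body": {
  "targets": [
    [[0, 1.5, 0], [0, 0, 0]],
    [[0, 1.5, 0], [0, 0, 0]],
    [[0, 0, 0], [0, 0, 0]]
  ]
}}

```text
time_s: 63.8
tool_pos: [0.4193, 0.3537, 0.0711]
tool_rot: [-89.9, 0.1, -0.8]
force: [-6.9, -6.4, 24.6]
grip_width: 0.0005
```

Call:
{"method": "carry_out", "body": {
  "targets": [
    [[0, -5, 0], [0, 0, 0]],
    [[0, -20, 0], [0, 0, 0]],
    [[0, -40, 0], [0, 0, 0]],
    [[0, -45, 0], [0, 0, 0]],
    [[0, -40, 0], [0, 0, 0]],
    [[-15, 0, 25], [0, 0, 0]],
    [[-25, 0, 45], [0, 0, 0]],
    [[-25, 0, 45], [0, 0, 0]],
    [[-25, 0, 45], [0, 0, 0]],
    [[0, 0, 0], [0, 0, 0]],
    [[0, 0, 0], [0, 0, 0]]
  ]
}}

```text
time_s: 64.9
tool_pos: [0.3321, 0.5118, 0.2169]
tool_rot: [-90.1, -0.0, -0.6]
force: [0.3, -1.0, -0.5]
grip_width: 0.0007
```

Run:
```python
from pal import *
p,y,o=state();print(o['time_s'],p,o['tool_rot'],o['grip_width'],o['force'])
C,im=shot('top','pics/zc_top.png',(185,140,385,270),4); pallets(C,im)
C,im=shot('scene','pics/zc_scene.png',(150,80,430,290),2.8)
```

```text
64.9 [0.3320934  0.51177285 0.21692841] [-9.01152985e+01 -1.31257272e-02 -6.01780052e-01] 0.000685617324976152 [ 0.26651594 -1.04197544 -0.47723508]
st x -110.4 y 639.5  85.1 x 36.3  yaw -88.2
st x 99.5 y -631.7  181.7 x 142.5  yaw 89.1
```

View pics/zc_top.png

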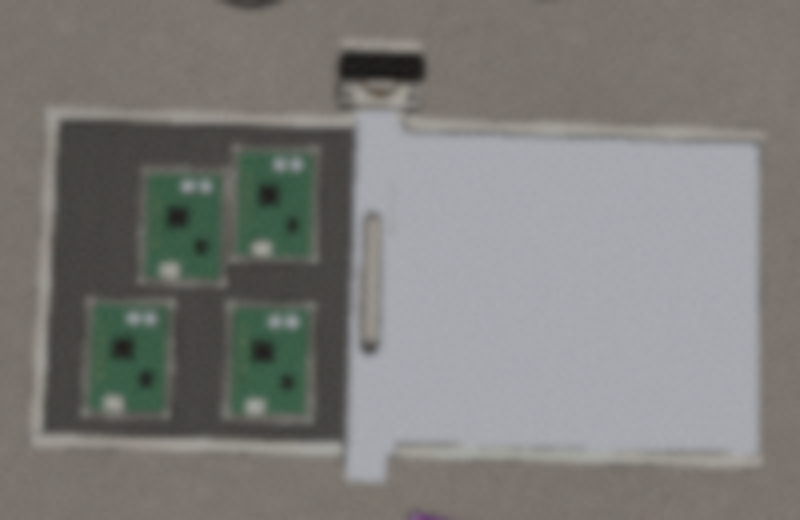

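View pics/zc_scene.png

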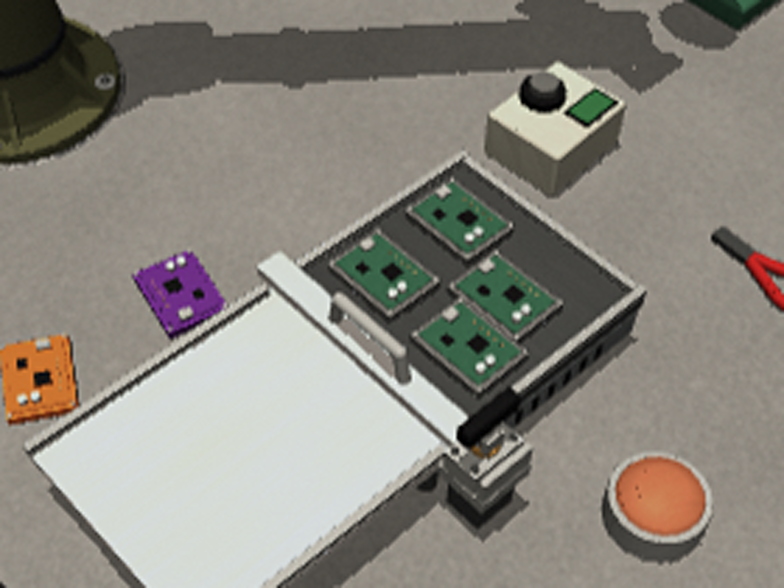

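Everything is in its final place and the arm is clear, so I'm handing in.

```bash
python3 -c "
from cell import env
print(env.get_obs()['joint_velocities'].round(2)); print(env.sign_off())"
```

```text
[ 0.79 -0.85  0.83  0.2  -0.11 -0.08 -0.06]
the job is handed in; nothing more can be done
None
```

The job is done and handed in at about 65 s of the 210 s allowed, with the arm clear and touching nothing.

I did it in the order asked:
- **Plunger and bar out:** I lifted the plunger, turned it about 56° so it stayed up by itself, and let go. I then drew the bar out about 50 mm and parked it upright along the middle of the mat.
- **Pallets:** I slid all four onto the plate in a light 6 N grip. The tool height held to within 0.2 mm during each slide.
- **Bar back and start:** I refitted the bar and turned the plunger back so it dropped home. I pressed the start button until it bottomed, about 6 mm down at 24.6 N.

What the last checks showed:
- **Plunger:** the T-handle looked the same in the scene camera as at the start, so the pin is home through the bar.
- **Bar:** its near end lay within about 1 pixel of the predicted home position.
- **Pallets:** all four lie wholly on the plate, past the bar and within about 0.6° of square.

**Knocked pallet:** one pallet was knocked while I was fetching the bar, from about (51, 163) to (35, 127) mm in station axes. It still lay wholly on the plate and square, so I left it there. It is nearly touching its neighbour.

**Checks that failed or disagreed:**
- The final automatic pallet measurement from the top camera found no pallets. The pallet figures above come from the wrist camera before the plunger was turned back; the last pictures agree with them by eye.
- The wrist and top cameras differed by about 2 mm along the slide.

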